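# Mark a batch of thin-walled tins at the laser bench

### The job

Run this batch of thin-walled tins through the marker: first swing the shutter lever fully back to its rest stop, then stand every tin, lid up, between the pins on the bed, one to a nest. With all of them seated, swing the lever until it lines up with the brass clip on the arc rail, let go and leave it there for two seconds, then swing it fully back to rest and put all the tins flat, lid up and side by side in the white tray. Handle the tins gently - a squeeze of more than about 40 N on each side dents them - and do not shift the clip, the mouse, the steel bracket or the bottle.

Things in the scene. Friction and masses are not known exactly. Their poses are not given: they have to be found in the camera images.
- tin0_center (a point): Centre (half-way up) of a round, dark-anodised aluminium screw-lid tin, 50 mm diameter, 30 mm tall, about 50 g, thin-walled; z points up through the lid. Two or three of the four tins are present; an absent one has no pose. They start standing on the cork mat (220 mm square, 3 mm thick) at the robot's right.
- tin1_center (a point): Centre (half-way up) of a round, dark-anodised aluminium screw-lid tin, 50 mm diameter, 30 mm tall, about 50 g, thin-walled; z points up through the lid. Two or three of the four tins are present; an absent one has no pose. They start standing on the cork mat (220 mm square, 3 mm thick) at the robot's right.
- tin2_center (a point): Centre (half-way up) of a round, dark-anodised aluminium screw-lid tin, 50 mm diameter, 30 mm tall, about 50 g, thin-walled; z points up through the lid. Two or three of the four tins are present; an absent one has no pose. They start standing on the cork mat (220 mm square, 3 mm thick) at the robot's right.
- tin3_center (a point): Centre (half-way up) of a round, dark-anodised aluminium screw-lid tin, 50 mm diameter, 30 mm tall, about 50 g, thin-walled; z points up through the lid. Two or three of the four tins are present; an absent one has no pose. They start standing on the cork mat (220 mm square, 3 mm thick) at the robot's right.
- nest0 (a point): One of three nests, 90 mm apart in a row along y, on the perforated aluminium bed: the point on the bed's top face (12 mm above the work surface) at the middle of four pins, which leave a tin about 2.5 mm of play. A seated tin stands flat on the face. Any tin may go in any nest.
- nest1 (a point): One of three nests, 90 mm apart in a row along y, on the perforated aluminium bed: the point on the bed's top face (12 mm above the work surface) at the middle of four pins, which leave a tin about 2.5 mm of play. A seated tin stands flat on the face. Any tin may go in any nest.
- nest2 (a point): One of three nests, 90 mm apart in a row along y, on the perforated aluminium bed: the point on the bed's top face (12 mm above the work surface) at the middle of four pins, which leave a tin about 2.5 mm of play. A seated tin stands flat on the face. Any tin may go in any nest.
- bed: Perforated aluminium bed, 130 (x) by 300 (y) by 12 mm, fixed, origin under its centre. Each nest has four round-topped upright pins, 8 mm thick, 8.5 mm above the face, on its diagonals (45 degrees between x and y), 31.5 mm from the nest's middle; fingers pass freely beside a tin along the bed's x or y axis.
- tray_in (a point): Centre of the inner floor of the low white plastic tray on the robot's left; z up. Inside it measures 142 mm along x by 262 mm along its y; walls 4 mm thick and 16 mm tall overall, floor 4 mm above the work surface. Tins stand flat on the floor, lid up, anywhere inside.
- shutter (a joint): Angle of the beam shutter lever in rad: 0 = rest stop (leaning 0.8 rad from vertical to the hinge point's -x side), 0.8 = upright, 1.6 = the far stop (leaning to +x). It starts part-way open. Light friction: about 2 N at the knob; it stays where it is left.
- shutter_hinge (a point): Hinge axis of the shutter lever on its white pedestal, 40 mm above the work surface, mid-way along the axis. y is the hinge axis; x is level and is the direction in which the lever swings as it opens; z up. The pedestal's base plate is 140 mm (x) by 110 mm (y), 16 mm high, its middle shifted 18 mm to +y.
- shutter_knob (a point): Centre of the black round-bar knob at the end of the lever, 105 mm from the hinge; the bar is 22 mm in diameter and 26 mm long along the hinge's y axis, so it can be pinched on its two end faces from above and carried round the arc; the stalk below is 10 mm thick. Its axes turn with the lever.
- clip (a joint): Setting of the brass set-point clip on the arc rail, rad, on the same scale as the lever: the lever lines up with the clip when joint shutter reads the same. It differs from start to start and is stiff; leave it alone.
- clip_tip (a point): Outer end of the brass clip (12 by 14 by 24 mm block) on the steel arc rail (bent bar 7 mm thick, radius 70 mm about the hinge) beside the lever, 50 mm from it towards the hinge's +y; 84 mm from the hinge axis. Its axes turn with the clip and are parallel to the knob's axes when the lever lines up with it.
- tin0: A tin as a whole: origin at the centre of its underside, z up through the lid.
- tin1: A tin as a whole: origin at the centre of its underside, z up through the lid.
- tin2: A tin as a whole: origin at the centre of its underside, z up through the lid.
- tin3: A tin as a whole: origin at the centre of its underside, z up through the lid.
- mouse: Black round-backed computer mouse, about 66 mm wide, 36 mm tall, origin under its centre. A bystander: leave alone.
- bracket: Steel angle bracket, foot 50 by 90 mm with a 50 mm upright flange, origin under the middle of the foot. A bystander: leave alone.
- cleaner: Closed green bottle with a pale label, 48 mm diameter, 120 mm tall, origin under its centre. A bystander: leave alone.
Things that resemble listed ones, but are neither listed nor needed, are in the scene too. Leave any blue, green or turquoise look-alike of the tin2 alone.

How it is judged:
By the outcome, as a careful person would: the job done as asked, in the order asked, and still so for the second after the job is handed in, with the robot touching nothing.
Of tin0, tin1, tin2, tin3 only 2 to 3 are there at a start; the rules pass over those that are not, and their reading is None.
At some moment in a run one of tin0, tin1, tin2, tin3 may be knocked a few centimetres aside while the robot is not near it.
Once in a run the grip may slacken for a moment while it holds something.
It also fails if it takes over 210 s, if anything falls off the work surface, if the arm or the gripper's body presses on something with over 40 N, if the wrist force passes 120 N, or if a joint passes its speed limit or range.

### The arm

A 6-joint arm with a two-finger parallel gripper is mounted at the origin on the work surface. World frame = base frame: x ahead of the robot, y to its left, z up, the work surface at z = 0. Lengths are in m, angles in rad, forces in N, time in s.
With the tool pointing down it reaches from about 0.275 to 0.725 m from the base axis. Payload 15.9 kg.
Tool frame: the origin (TCP) lies on the centre line of the jaws, within the pads' length; the fingertips stand 17 mm ahead of it and the grasp point (between the pads) lies 2 mm behind it; x points along the fingers, y is the direction in which the jaws open and shut, and the axes are right-handed (so a half turn about x gives the same grasp; the last joint's range is limited). The gripper opens to 85 mm and grips with 20 to 120 N. Pads are 22 mm wide; open, the fingers measure 114 mm over their backs; the gripper's body (76 mm by 85 mm) begins 54 mm behind the grasp point. The pads swing forward as they close: fully open they stand 13 mm farther back than shut.
Start: joints at [-1.341, 0.213, -0.034, 1.323, 0, 1.571], TCP at [0.114, -0.487, 0.214] pointing down, gripper open.
Joint ranges: [-2.98, 2.98], [-0.74, 1.72], [-1.14, 1.35], [-2.1, 2.04], [-1.57, 1.44], [-3.14, 3.14]. Speed limits (rad/s): [1.89, 1.89, 2.39, 2.57, 3.14, 3.14].

### API

Orientations are given as a rotation vector (axis times angle).
In Python, from rig import state, camera, camera_model, hand_in, look_for, cut_out gives the robot as it stands. The module is installed in compiled form; this text tells all that it offers.
- The arm moves only by the shell command python3 -m inch 'ROWS' [OPENING]. ROWS is JSON, a list of rows, each an object with "travel": the shift along the world's x, y, z in mm, a list of three; "twist": the turn, a rotation vector about the world's x, y, z in rad, a list of three. A call has exactly 8 rows; each row shifts and turns the commanded pose from where the row before left it; what a row does not reach is not made up. A row lasts 1/10 s, in which the tool goes at most 50 mm and 8.59 degrees, less where a joint would pass 70% of its speed; a pose out of reach is approached as far as the arm can. A call is refused whole if a number of a shift passes 50 or a number of a turn 0.15, either way. A call with a gripper value outside its range is refused whole. OPENING is the finger opening in mm, from 0 to 85.4, set as the call begins (- or left out, the last holds). The fingers move at their own pace and stop on an object; the grip force is fixed at half the most. Time passes only in rows, so rows that do not move let the fingers close, or fill a call up. It gives the time, the measured TCP pose, the force and the opening at its end, in the units of the state.
- state(): the state, without advancing time (a new reading comes with each control period).
- camera(name): name is "side" or "top" or "wrist"; returns (picture, depth): 420x560x3 uint8, red, green, blue; 420x560 float32, m along the optical axis (not along the pixel's ray), 0 where there is no reading.
- camera_model(name): a dict with "fx", "fy", "cx", "cy" (pixels), "k1" (the pictures are not rectified: a ray, as slopes to the right and down, at radius r is drawn at 1 + k1 r^2 times it, then the intrinsics apply), "pose" (4x4, takes a point from camera to world coordinates); the wrist camera has in their place "T_tool_cam" (4x4, takes a point from camera to tool coordinates, whose origin is the TCP and whose axes are the tool frame's). Camera axes: x right, y up, looking along -z (the intrinsics and any distortion apply to the point x, -y, -z); pixel columns grow to the right and rows downward; lengths in m; the calibration is good to about 2 mm. A picture is of the moment at which its call begins: read the wrist's pose just before it. camera_model takes no time and is no camera call.
- hand_in(): hands the job in, once; it reports no verdict.
Trained networks look in the newest picture that a camera, given by its name, has taken for a name from the list of things; names that differ only in an ending like _2 or _b are one class to them, and where a whole thing is asked for, a point or a joint stands for the part that bears it (a point fixed in the world has none). Each returns a list of dicts, best first, with "conf" (0 to 1); they miss things now and then, are a little off and sometimes report something else, mostly with a low value. They report only what shows in the picture. A call takes as long as a camera call. They do not tell look-alikes from the thing itself.
- look_for(camera, query): "position" ([row, column] in pixels, amid what is visible of it).
- cut_out(camera, query): "pixels" (420x560 bool, what is visible of it) and "position" ([row, column] in pixels, amid what is visible of it).
The state is a dict: "time_s": time; "joint_positions": joint angles; "qd": joint speeds; "joint_torque": joint torques, N m; "eef_pos": TCP position; "tcp_rot": TCP orientation; "force": force on the tool from outside, world axes, zero at the start; "torque": the same for the moment, N m; "gripper_width": finger opening in m.
Only numpy, scipy, OpenCV 4.12 (cv2) and the standard library are available. Lean on these libraries where they do the work, as an engineer would, in place of code of your own. Each camera call takes 0.05 s, during which the arm holds its last target.

## Working session

There is one attempt and no reset: what is moved stays moved. The work goes in short steps, Python scripts to look and compute and a shell command to move; the robot and the scene stay as the last step left them, time stands still between calls to the robot, and variables do not carry over. Pictures are saved under pics/ and viewed, and the job is handed in when it is done.

```bash
mkdir -p pics; ls; python3 - <<'E'
from rig import *
import cv2, json
s=state(); print(s)
for n in ["side","top","wrist"]:
    p,d=camera(n); cv2.imwrite(f"pics/a_{n}.png",p[:,:,::-1]); m=camera_model(n); print(n,m)
print(state()["time_s"])
E
```

```text
pics
{'time_s': 0.0, 'joint_positions': array([-1.34100524e+00,  2.13318311e-01, -3.50192566e-02,  1.32352962e+00,
       -9.20159144e-06,  1.57079915e+00]), 'qd': array([ 7.13256062e-04, -9.54500659e-04,  1.60427092e-03,  1.46782788e-03,
        4.65714544e-05,  5.88084739e-04]), 'joint_torque': array([ 3.54516742e-04, -6.86163640e+01,  4.87115836e+01,  1.74076814e-02,
        1.60534114e-04,  1.19180058e-06]), 'eef_pos': array([ 0.1138035 , -0.48651325,  0.21345091]), 'tcp_rot': array([ 2.10002222,  0.24348702, -2.10030109]), 'force': array([0.29022241, 0.56268082, 0.46295085]), 'torque': array([ 0.03085981, -0.02151927, -0.0406882 ]), 'gripper_width': 0.0855147032772766}
side {'fx': 412.73623224000926, 'fy': 412.73623224000926, 'cx': 276.54122034333506, 'cy': 213.31960247453094, 'k1': -0.08682009975680219, 'pose': array([[ 0.98354837,  0.08077963, -0.16157742,  0.34376887],
       [-0.1802982 ,  0.49436858, -0.85034832, -0.80755777],
       [ 0.01118797,  0.86549082,  0.50079983,  0.57605755],
       [ 0.        ,  0.        ,  0.        ,  1.        ]])}
top {'fx': 472.2625095089
[... 254 characters left out ...]
44e-02,
         4.77299718e-03],
       [ 1.61603997e-02,  1.27631713e-01,  9.91689965e-01,
         1.11169231e+00],
       [ 0.00000000e+00,  0.00000000e+00,  0.00000000e+00,
         1.00000000e+00]])}
wrist {'fx': 356.137456399768, 'fy': 356.137456399768, 'cx': 276.41025135043344, 'cy': 217.74963585126295, 'k1': -0.0835264618434491, 'T_tool_cam': array([[-9.09652311e-04,  3.22277935e-01, -9.46644656e-01,
        -1.60076840e-01],
       [ 9.99999508e-01, -8.09048272e-05, -9.88465628e-04,
         4.08660823e-04],
       [-3.95148784e-04, -9.46645090e-01, -3.22277703e-01,
        -8.21551448e-02],
       [ 0.00000000e+00,  0.00000000e+00,  0.00000000e+00,
         1.00000000e+00]])}
0.15
```

View pics/a_top.png

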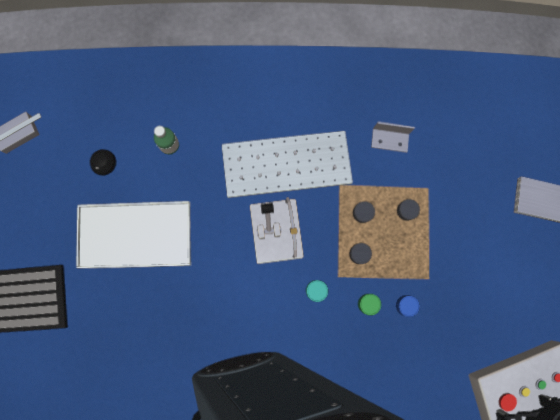

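View pics/a_side.png

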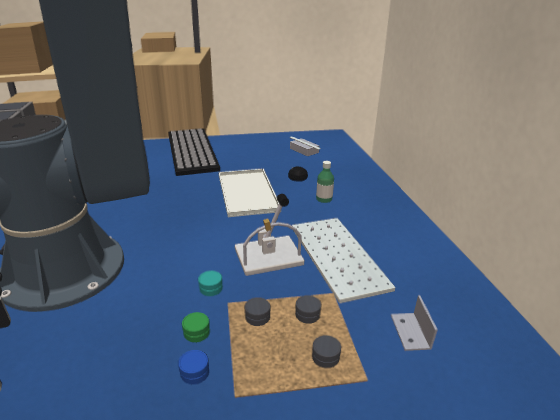

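View pics/a_wrist.png

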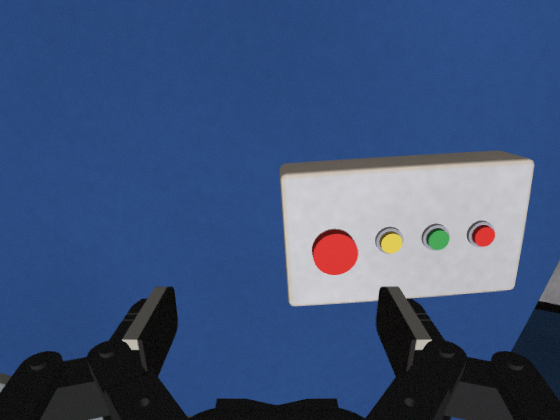

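The top view shows three dark tins at (364,212), (409,210) and (361,254), with coloured look-alikes below the mat. The lever knob is at (267,208), the rail with the clip at (293,230), the bed at (287,163) and the tray at (134,235).

```bash
cat > h.py <<'E'
import numpy as np, cv2
from rig import *
from scipy.spatial.transform import Rotation as R
def pose(n,s=None):
    m=camera_model(n)
    if n!="wrist": return m,np.array(m["pose"])
    s=s or state(); T=np.eye(4); T[:3,:3]=R.from_rotvec(s["tcp_rot"]).as_matrix(); T[:3,3]=s["eef_pos"]
    return m,T@np.array(m["T_tool_cam"])
def rays(m,uv):
    uv=np.asarray(uv,float).reshape(-1,2); x=(uv[:,0]-m["cx"])/m["fx"]; y=(uv[:,1]-m["cy"])/m["fy"]
    rd=np.hypot(x,y); r=rd.copy()
    for _ in range(20): r=rd/(1+m["k1"]*r*r)
    k=np.where(rd>0,r/np.maximum(rd,1e-9),1); return np.c_[x*k,-y*k,-np.ones(len(x))]
def cloud(m,T,d):   # HxWx3 world
    H,W=d.shape; vv,uu=np.mgrid[:H,:W]
    c=rays(m,np.c_[uu.ravel(),vv.ravel()])*d.ravel()[:,None]
    P=(c@T[:3,:3].T+T[:3,3]).reshape(H,W,3); P[d<=0]=np.nan; return P
def atz(m,T,uv,z):
    w=rays(m,uv)@T[:3,:3].T; t=(z-T[2,3])/w[:,2]; return T[:3,3]+w*t[:,None]
def proj(m,T,P):
    c=(np.asarray(P,float).reshape(-1,3)-T[:3,3])@T[:3,:3]; x=c[:,0]/-c[:,2]; y=-c[:,1]/-c[:,2]
    k=1+m["k1"]*(x*x+y*y); return np.c_[m["fx"]*x*k+m["cx"],m["fy"]*y*k+m["cy"]]
def shot(n,f=None):
    s=state(); m,T=pose(n,s); p,d=camera(n)
    if f: cv2.imwrite("pics/"+f,p[:,:,::-1])
    return p,d,m,T,cloud(m,T,d)
E
python3 - <<'E'
from h import *
np.set_printoptions(precision=4,suppress=True)
C={}
for n in ["top","side"]:
    p,d,m,T,P=shot(n); 
    for q in ["tin0","bed","shutter_knob","clip_tip","tray_in","bracket","mouse","cleaner","nest0","shutter"]:
        for o in cut_out(n,q)[:5]:
            if o["conf"]<.3: continue
            k=o["pixels"]; X=P[k]; X=X[~np.isnan(X[:,0])]
            if len(X)<3: print(n,q,"few",o["position"]);continue
            print(n,q,round(o["conf"],2),np.round(o["position"]),k.sum(),"med",np.median(X,0),"lo",np.percentile(X,3,axis=0),"hi",np.percentile(X,97,axis=0))
            if q in("tin0",):
                z=np.percentile(X[:,2],90); tp=X[X[:,2]>z-.006]; c,r=cv2.minEnclosingCircle(tp[:,:2].astype(np.float32)); print("   top z",z,"circ",c,r)
print(state()["time_s"])
E
```

```text
top tin0 0.92 [307. 368.] 417 med [ 0.3052 -0.2379  0.0293] lo [ 0.2825 -0.2615  0.0007] hi [ 0.3257 -0.2169  0.0329]
   top z 0.03191299348182679 circ (0.305462509393692, -0.24053530395030975) 0.025560207664966583
top tin0 0.85 [209. 406.] 358 med [ 0.5232 -0.335   0.0322] lo [ 0.5025 -0.3575  0.0085] hi [ 0.5437 -0.3159  0.0363]
   top z 0.0350908993189488 circ (0.5242301821708679, -0.3380243182182312) 0.024094194173812866
top tin0 0.75 [304. 409.] 419 med [ 0.3006 -0.3279  0.0292] lo [ 0.2784 -0.3528  0.0054] hi [ 0.322  -0.308   0.0333]
   top z 0.031691682877077486 circ (0.29950982332229614, -0.3314085006713867) 0.02517147734761238
top tin0 0.71 [253. 360.] 363 med [ 0.4218 -0.2203  0.0327] lo [ 0.4012 -0.2421  0.0213] hi [ 0.4426 -0.1983  0.0364]
   top z 0.035231623671556654 circ (0.4221076965332031, -0.2209390103816986) 0.024298155680298805
top tin0 0.66 [208. 363.] 378 med [ 0.5178 -0.2287  0.0328] lo [ 0.4969 -0.2514  0.0109] hi [ 0.5407 -0.2086  0.0369]
   top z 0.035506292874316656 circ (0.519637942314148, -0.23048941791057587) 0.024944277480244637
top bed 0.59 [163. 288.
[... 3182 characters left out ...]
mouse 0.63 [175. 296.] 235 med [0.6341 0.3694 0.0228] lo [0.6092 0.3564 0.0034] hi [0.6636 0.395  0.0358]
side mouse 0.35 [355. 328.] 784 med [ 0.5186 -0.3529  0.032 ] lo [ 0.4987 -0.3667  0.0053] hi [ 0.5413 -0.3233  0.0347]
side cleaner 0.7 [353. 327.] 752 med [ 0.5189 -0.3531  0.0321] lo [ 0.4992 -0.3667  0.0068] hi [ 0.5413 -0.3244  0.0347]
side cleaner 0.62 [186. 324.] 590 med [0.6772 0.2123 0.0561] lo [0.6591 0.2029 0.0016] hi [0.7023 0.2354 0.1201]
side nest0 0.6 [263. 339.] 4439 med [ 0.634  -0.0921  0.0126] lo [ 0.572  -0.2044  0.0056] hi [0.7017 0.0787 0.0155]
side shutter 0.55 [210. 278.] 242 med [ 0.5017 -0.0129  0.1234] lo [ 0.4733 -0.0213  0.0011] hi [0.5383 0.1948 0.1494]
1.25
```

```bash
python3 - <<'E'
from h import *
np.set_printoptions(precision=4,suppress=True)
s=state(); print(R.from_rotvec(s["tcp_rot"]).as_matrix())
for n in ["top","side"]:
    p,d,m,T,P=shot(n)
    for q in ["bed","tray_in","bracket"]:
        for o in cut_out(n,q)[:2]:
            if o["conf"]<.4: continue
            X=P[o["pixels"]]; X=X[~np.isnan(X[:,0])]
            med=np.median(X,0); X=X[np.abs(X[:,2]-med[2])<.006]
            print(n,q,cv2.minAreaRect(X[:,:2].astype(np.float32)), med[2])
    # plate: z 10..22mm in region
    k=(P[...,2]>.010)&(P[...,2]<.022)&(abs(P[...,0]-.45)<.1)&(abs(P[...,1]+.02)<.09)&(P[...,0]<.56)
    X=P[k]; print(n,"plate",len(X),cv2.minAreaRect(X[:,:2].astype(np.float32)),np.median(X,0))
    k=(P[...,2]>.03)&(abs(P[...,0]-.45)<.1)&(abs(P[...,1]+.02)<.09); X=P[k]
    print(n,"tall",len(X)); 
    k2=X[X[:,2]>.08]; print(k2[np.argsort(k2[:,0])][::max(1,len(k2)//40)])
cr=cv2.resize(camera("top")[0][170:280,220:330],None,fx=6,fy=6,interpolation=cv2.INTER_CUBIC); cv2.imwrite("pics/crop.png",cr[:600,:,::-1])
E
```

```text
[[ 0.      0.2278 -0.9737]
 [ 0.     -0.9737 -0.2278]
 [-1.     -0.     -0.    ]]
top bed ((0.4230685234069824, -0.21997563540935516), (0.04501624032855034, 0.04377632960677147), 89.54840850830078) 0.03248696138172491
top bed ((0.6370080709457397, -0.05260322988033295), (0.13153988122940063, 0.30167046189308167), 6.75924825668335) 0.012822304656682881
top tray_in ((0.4667667746543884, 0.3160894811153412), (0.15508922934532166, 0.28027597069740295), 1.380039930343628) 0.005590045672226651
top bracket ((0.7093194723129272, -0.3089289665222168), (0.09109847992658615, 0.06823810189962387), 83.38362884521484) 0.005462054259874116
top plate 2123 ((0.4478456377983093, -0.031076908111572266), (0.20226144790649414, 0.11528759449720383), 10.276044845581055) [ 0.463  -0.0284  0.0168]
top tall 672
[[ 0.4204 -0.0654  0.0817]
 [ 0.4266 -0.0671  0.0886]
 [ 0.4326 -0.0644  0.0968]
 [ 0.4371 -0.0603  0.0941]
 [ 0.4429 -0.0619  0.1036]
 [ 0.4491 -0.0618  0.1067]
 [ 0.4554 -0.0617  0.1088]
 [ 0.4598 -0.0597  0.1074]
 [ 0.4627 -0.0608  0.1224]
 [ 0.4649 -0.0631  0.1211]
 [ 0.4686 -0.0585  0.1269]
 [ 0.4
[... 2074 characters left out ...]
 0.4885 -0.0645  0.1116]
 [ 0.4895 -0.0098  0.1023]
 [ 0.4916 -0.0112  0.095 ]
 [ 0.4936 -0.0126  0.1036]
 [ 0.4955 -0.0618  0.1118]
 [ 0.4962 -0.0109  0.1024]
 [ 0.498  -0.0133  0.1088]
 [ 0.4984 -0.0117  0.1052]
 [ 0.4993 -0.0041  0.1423]
 [ 0.5004 -0.0119  0.1208]
 [ 0.5007 -0.0214  0.1362]
 [ 0.5021 -0.015   0.1249]
 [ 0.503  -0.0085  0.1468]
 [ 0.5036 -0.0551  0.1069]
 [ 0.5051 -0.0094  0.1471]
 [ 0.5058 -0.0173  0.1487]
 [ 0.5076 -0.0079  0.1486]
 [ 0.5091 -0.0614  0.1025]
 [ 0.5102 -0.0181  0.1462]
 [ 0.5119 -0.0205  0.1473]
 [ 0.5128 -0.0162  0.1475]
 [ 0.5147 -0.0188  0.1412]
 [ 0.5169 -0.0185  0.1459]
 [ 0.5191 -0.02    0.1364]
 [ 0.5236 -0.058   0.0912]
 [ 0.529  -0.0555  0.0812]]
```

View pics/crop.png

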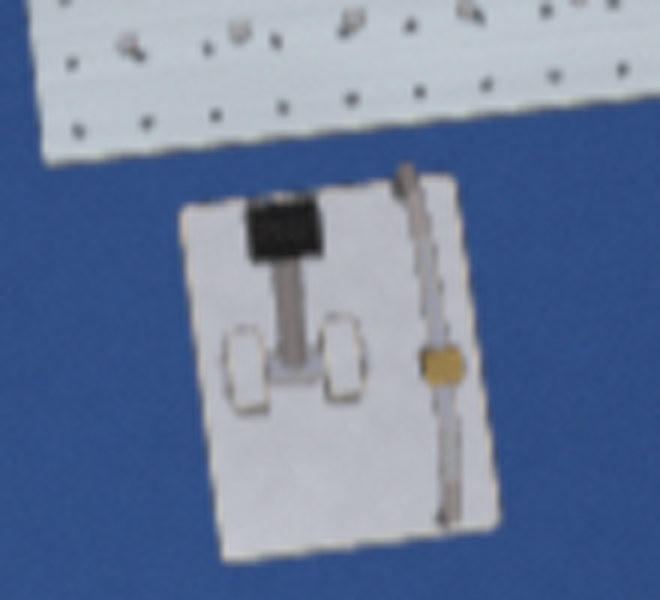

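Knob at about (0.506, -0.009, 0.139) and hinge at about (0.470, -0.012), with both the pedestal and the bed yawed about +7°. Next I move towards the shutter and check which way the wrist joint turns.

```bash
python3 -m inch '[{"travel":[10,20,15],"twist":[0,0,-0.013]},{"travel":[20,40,15],"twist":[0,0,-0.013]},{"travel":[25,40,10],"twist":[0,0,-0.013]},{"travel":[25,40,0],"twist":[0,0,-0.013]},{"travel":[25,40,0],"twist":[0,0,-0.013]},{"travel":[25,35,0],"twist":[0,0,-0.013]},{"travel":[25,35,0],"twist":[0,0,-0.013]},{"travel":[25,30,0],"twist":[0,0,-0.013]}]' 85; python3 -c "
from rig import *;print(state()['joint_positions'].round(3))"
```

```text
time_s: 2.5
eef_pos: [0.2945, -0.2051, 0.2542]
tcp_rot: [2.157, 0.135, -2.156]
force: [0.8, -1.6, 0.2]
gripper_width: 0.0853
[-0.608 -0.083 -0.252  1.4    0.     2.408]
```

```bash
python3 -m inch '[{"travel":[10,10,6],"twist":[0,0,0.15]},{"travel":[10,12,6],"twist":[0,0,0.15]},{"travel":[10,12,6],"twist":[0,0,0.15]},{"travel":[10,12,6],"twist":[0,0,0.15]},{"travel":[10,12,6],"twist":[0,0,0.15]},{"travel":[10,12,6],"twist":[0,0,0.15]},{"travel":[10,12,6],"twist":[0,0,0.15]},{"travel":[10,12,6],"twist":[0,0,0.15]}]' 85; python3 -m inch '[{"travel":[10,12,0],"twist":[0,0,0.15]},{"travel":[10,12,0],"twist":[0,0,0.15]},{"travel":[10,12,0],"twist":[0,0,0.15]},{"travel":[10,12,0],"twist":[0,0,0.15]},{"travel":[10,12,0],"twist":[0,0,0.15]},{"travel":[10,12,0],"twist":[0,0,0.15]},{"travel":[10,12,0],"twist":[0,0,0.15]},{"travel":[0,12,0],"twist":[0,0,0.15]}]';  python3 -m inch '[{"travel":[0,0,0],"twist":[0,0,0.15]},{"travel":[0,0,0],"twist":[0,0,0.15]},{"travel":[0,0,0],"twist":[0,0,0.15]},{"travel":[0,0,0],"twist":[0,0,0.15]},{"travel":[0,0,0],"twist":[0,0,0.142]},{"travel":[0,0,0],"twist":[0,0,0]},{"travel":[0,0,0],"twist":[0,0,0]},{"travel":[0,0,0],"twist":[0,0,0]}]'; python3 - <<'E'
from h import *
np.set_printoptions(precision=4,suppress=True)
s=state(); print(s["joint_positions"],R.from_rotvec(s["tcp_rot"]).as_matrix())
p,d,m,T,P=shot("wrist","w1.png")
for q in ["shutter_knob","clip_tip","nest0","shutter"]:
        for o in cut_out("wrist",q)[:3]:
            X=P[o["pixels"]]; X=X[~np.isnan(X[:,0])]
            print(q,round(o["conf"],2),np.round(o["position"]),len(X),np.median(X,0),np.percentile(X,3,axis=0),np.percentile(X,97,axis=0))
E
```

```text
time_s: 3.3
eef_pos: [0.3742, -0.1123, 0.3022]
tcp_rot: [1.383, 1.086, -1.383]
force: [0.3, -0.3, 0.5]
gripper_width: 0.085
time_s: 4.1
eef_pos: [0.4447, -0.0163, 0.3016]
tcp_rot: [0.477, 1.518, -0.477]
force: [-0.4, -0.2, -1.6]
gripper_width: 0.0849
time_s: 4.9
eef_pos: [0.4439, -0.0168, 0.3019]
tcp_rot: [-0.096, 1.569, 0.096]
force: [-0.7, -0.1, 0.6]
gripper_width: 0.0848
[-0.0379  0.0999  0.0524  1.5232  0.     -0.1606] [[ 0.     -0.1224  0.9925]
 [ 0.      0.9925  0.1224]
 [-1.      0.      0.    ]]
shutter_knob 0.58 [247. 276.] 999 [ 0.5002 -0.0099  0.1398] [ 0.473  -0.0193  0.0532] [0.5153 0.0031 0.1489]
shutter_knob 0.43 [284. 241.] 14360 [ 0.6241 -0.045   0.0121] [ 0.567  -0.1958  0.0098] [0.6929 0.0835 0.0141]
clip_tip 0.57 [202. 226.] 193 [ 0.4632 -0.0628  0.1222] [ 0.4577 -0.0702  0.1102] [ 0.4691 -0.0565  0.1239]
nest0 0.77 [287. 243.] 14287 [ 0.6241 -0.0448  0.0122] [ 0.567  -0.1949  0.0099] [0.6929 0.0833 0.0141]
shutter 0.63 [248. 281.] 992 [ 0.5006 -0.0097  0.1407] [ 0.4749 -0.0195  0.0583] [0.5167 0.0033 0.149 ]
shutter 0.36 [322. 518.] 1278 [0.632  0.3744 0.0259] [0.6107 0.3571 0.006 ] [0.6617 0.4039 0.0352]
shutter 0.19 [199. 226.] 214 [ 0.4631 -0.0627  0.122 ] [ 0.4579 -0.0704  0.1028] [ 0.4694 -0.0565  0.1239]
```

View pics/w1.png

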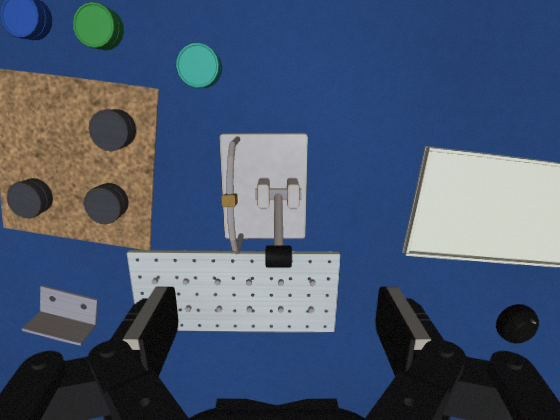

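```bash
cat > sh.py <<'E'
from h import *
from scipy.optimize import least_squares
def measure(P,lab,e=np.array([.9925,.1224])):
    n=np.array([-e[1],e[0]])
    Q=P.reshape(-1,3); k=(abs(Q[:,0]-.47)<.11)&(abs(Q[:,1]+.03)<.09)&(Q[:,2]>.01); Q=Q[k]
    a=(Q[:,:2]-[.47,-.012])@e; b=(Q[:,:2]-[.47,-.012])@n; z=Q[:,2]
    # plate extents
    k=(abs(z-.016)<.004)&(abs(a)<.085)&(b>-.085)&(b<.05); print(lab,"plate a",np.percentile(a[k],[.5,99.5]),"b",np.percentile(b[k],[.5,99.5]),z[k].mean())
    k=(b<-.03)&(b>-.07)&(z>.045); ar,zr,br=a[k],z[k],b[k]
    r=np.hypot(ar,zr-.04); rail=r<.078
    print(" rail b",np.median(br[rail]))
    f=least_squares(lambda q:np.hypot(ar[rail]-q[0],zr[rail]-q[1])-.0735,[0,.04],loss="soft_l1",f_scale=.002).x; print(" rail centre a,z",f, rail.sum())
    cl=r>.0775; print(" clip n",cl.sum(),"a",np.percentile(ar[cl],[5,50,95]),"z",np.percentile(zr[cl],[5,50,95]),"ang(lean+x)",np.median(np.arctan2(ar[cl]-f[0],zr[cl]-.04)))
    k=(abs(b)<.02)&(z>.055); al,zl,bl=a[k],z[k],b[k]; kn=np.hypot(al,zl-.04)>.088
    print(" knob n",kn.sum(),"a",np.percentile(al[kn],[5,50,95]),"b",np.percentile(bl[kn],[2,50,98]),"z",np.percentile(zl[kn],[5,95]))
    g=least_squares(lambda q:np.hypot(al[kn]-f[0]-.105*np.sin(q[0]),zl[kn]-.04-.105*np.cos(q[0]))-.011,[0.3],loss="soft_l1",f_scale=.002).x
    print(" lean knob",g,"shutter",.8-g)
E
python3 - <<'E'
from sh import *
np.set_printoptions(precision=4,suppress=True)
for n in ["wrist","top","side"]:
    measure(shot(n)[4],n)
E
```

```text
wrist plate a [-0.0671  0.0691] b [-0.073   0.0357] 0.01590248652064555
 rail b -0.049957360017968286
 rail centre a,z [0.0021 0.0383] 720
 clip n 12603 a [-0.0444 -0.0381 -0.0214] z [0.3415 0.3848 0.402 ] ang(lean+x) -0.11664354085631734
 knob n 3407 a [-0.0392 -0.0377  0.0398] b [-0.0184 -0.0006  0.0187] z [0.1432 0.3998]
 lean knob [0.0414] shutter [0.7586]Traceback (most recent call last):
  File "<stdin>", line 4, in <module>
  File "sh.py", line 8, in measure
    k=(abs(z-.016)<.004)&(abs(a)<.085)&(b>-.085)&(b<.05); print(lab,"plate a",np.percentile(a[k],[.5,99.5]),"b",np.percentile(b[k],[.5,99.5]),z[k].mean())
                                                                              ~~~~~~~~~~~~~^^^^^^^^^^^^^^^^
    return _quantile_unchecked(
        a, q, axis, out, overwrite_input, method, keepdims, weights)
    return _ureduce(a,
                    func=_quantile_ureduce_func,
    ...<5 lines>...
                    overwrite_input=overwrite_input,
                    method=method)
    r = func(a, **kwargs)
    result = _quantile(arr,
                       quantiles=q,
    ...<2 lines>...
                       out=out,
                       weights=wgt)
    slices_having_nans = np.isnan(arr[-1, ...])
                                  ~~~^^^^^^^^^
IndexError: index -1 is out of bounds for axis 0 with size 0
```

```bash
sed -i 's/&(Q\[:,2\]>.01); Q/\&(Q[:,2]>.01)\&(Q[:,2]<.165); Q/' sh.py
python3 - <<'E'
from sh import *
np.set_printoptions(precision=4,suppress=True)
for n in ["wrist"]:
    measure(shot(n)[4],n)
E
```

```text
wrist plate a [-0.0671  0.0691] b [-0.0731  0.0357] 0.015911530476162623
 rail b -0.04999616961057805
 rail centre a,z [0.0021 0.0383] 719
 clip n 184 a [-0.0183 -0.0132 -0.0071] z [0.1188 0.1223 0.1242] ang(lean+x) -0.18285216835565193
 knob n 616 a [0.0296 0.0349 0.046 ] b [-0.0132 -0.0006  0.0121] z [0.1289 0.149 ]
 lean knob [0.3753] shutter [0.4247]
```

```bash
python3 -m inch '[{"travel":[13,3,0],"twist":[0,0,0]},{"travel":[13,1,-20],"twist":[0,0,0]},{"travel":[0,0,-35],"twist":[0,0,0]},{"travel":[0,0,-35],"twist":[0,0,0]},{"travel":[0,0,0],"twist":[0,0,0]},{"travel":[0,0,0],"twist":[0,0,0]},{"travel":[0,0,0],"twist":[0,0,0]},{"travel":[0,0,0],"twist":[0,0,0]}]' 0; python3 - <<'E'
from h import *
shot("wrist","w2.png")
E
```

```text
time_s: 6.1
eef_pos: [0.4709, -0.0129, 0.2136]
tcp_rot: [-0.099, 1.566, 0.099]
force: [-0.7, -1.2, -0.5]
gripper_width: -0.0001
```

View pics/w2.png

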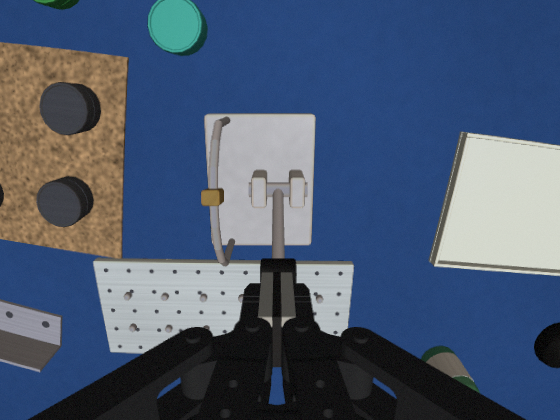

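```bash
python3 -m inch '[{"travel":[-1,0,-20],"twist":[0,0,0]},{"travel":[0,0,-25],"twist":[0,0,0]},{"travel":[0,0,-25],"twist":[0,0,0]},{"travel":[0,0,-18],"twist":[0,0,0]},{"travel":[0,0,0],"twist":[0,0,0]},{"travel":[5,0.6,0],"twist":[0,0,0]},{"travel":[5,0.6,0],"twist":[0,0,0]},{"travel":[5,0.6,0],"twist":[0,0,0]}]'; python3 -m inch '[{"travel":[4,0.5,0],"twist":[0,0,0]},{"travel":[4,0.5,0],"twist":[0,0,0]},{"travel":[4,0.5,0],"twist":[0,0,0]},{"travel":[3,0.4,0],"twist":[0,0,0]},{"travel":[3,0.4,0],"twist":[0,0,0]},{"travel":[3,0.4,0],"twist":[0,0,0]},{"travel":[0,0,0],"twist":[0,0,0]},{"travel":[0,0,0],"twist":[0,0,0]}]'; python3 - <<'E'
from sh import *
np.set_printoptions(precision=4,suppress=True)
measure(shot("side","s3.png")[4],"side")
E
```

```text
time_s: 6.95
eef_pos: [0.4852, -0.011, 0.125]
tcp_rot: [-0.099, 1.567, 0.099]
force: [-0.6, 0.3, -0.7]
gripper_width: -0.0
time_s: 7.75
eef_pos: [0.505, -0.0083, 0.1239]
tcp_rot: [-0.099, 1.568, 0.099]
force: [1.1, 0.4, 0.0]
gripper_width: 0.0
side plate a [-0.0691  0.0683] b [-0.0738  0.0338] 0.016233650640823213
 rail b -0.05235882609939833
 rail centre a,z [0.0005 0.0368] 299
 clip n 33 a [-0.019  -0.0138 -0.0088] z [0.1166 0.1217 0.1246] ang(lean+x) -0.17763442408287314
 knob n 191 a [0.0224 0.0392 0.0551] b [-0.0149 -0.0104  0.005 ] z [0.125 0.163]
 lean knob [0.3354] shutter [0.4646]
```

View pics/s3.png

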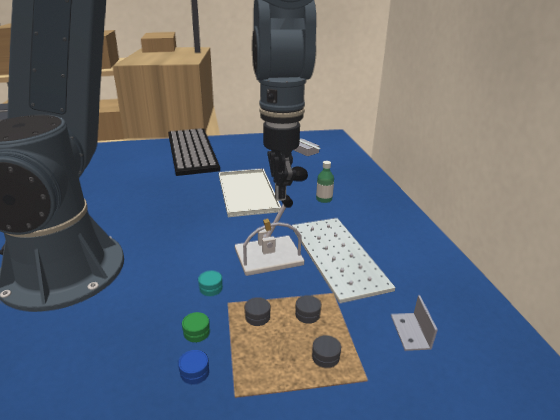

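```bash
python3 -m inch '[{"travel":[3,0.4,0],"twist":[0,0,0]},{"travel":[3,0.4,0],"twist":[0,0,0]},{"travel":[2,0.2,0],"twist":[0,0,0]},{"travel":[2,0.2,0],"twist":[0,0,0]},{"travel":[1,0.1,0],"twist":[0,0,0]},{"travel":[1,0.1,0],"twist":[0,0,0]},{"travel":[0,0,0],"twist":[0,0,0]},{"travel":[0,0,0],"twist":[0,0,0]}]'; python3 -m inch '[{"travel":[1,0.1,0],"twist":[0,0,0]},{"travel":[1,0.1,0],"twist":[0,0,0]},{"travel":[1,0.1,0],"twist":[0,0,0]},{"travel":[1,0.1,0],"twist":[0,0,0]},{"travel":[0,0,0],"twist":[0,0,0]},{"travel":[0,0,0],"twist":[0,0,0]},{"travel":[0,0,0],"twist":[0,0,0]},{"travel":[0,0,0],"twist":[0,0,0]}]'; python3 - <<'E'
from sh import *
np.set_printoptions(precision=4,suppress=True)
shot("side","s4.png"); p=cv2.imread("pics/s4.png")[150:290,210:350]; cv2.imwrite("pics/s4c.png",cv2.resize(p,None,fx=4,fy=4))
E
```

```text
time_s: 8.6
eef_pos: [0.517, -0.007, 0.124]
tcp_rot: [-0.099, 1.568, 0.099]
force: [0.4, 0.8, 0.7]
gripper_width: 0.0002
time_s: 9.4
eef_pos: [0.521, -0.0066, 0.1239]
tcp_rot: [-0.099, 1.568, 0.099]
force: [-0.2, -0.3, 1.0]
gripper_width: -0.0001
```

View pics/s4c.png

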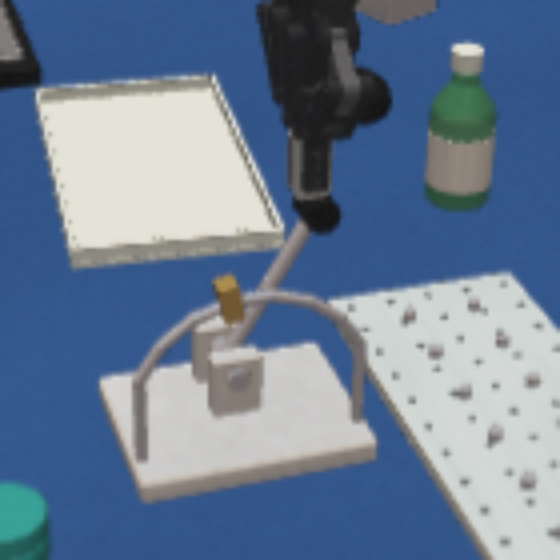

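```bash
python3 -m inch '[{"travel":[1,0.1,-1],"twist":[0,0,0]},{"travel":[1,0.1,-1],"twist":[0,0,0]},{"travel":[1,0.1,-1],"twist":[0,0,0]},{"travel":[1,0.1,0],"twist":[0,0,0]},{"travel":[0,0,0],"twist":[0,0,0]},{"travel":[0,0,0],"twist":[0,0,0]},{"travel":[0,0,0],"twist":[0,0,0]},{"travel":[0,0,0],"twist":[0,0,0]}]';  python3 -m inch '[{"travel":[1,0.1,0],"twist":[0,0,0]},{"travel":[1,0.1,0],"twist":[0,0,0]},{"travel":[0,0,0],"twist":[0,0,0]},{"travel":[0,0,0],"twist":[0,0,0]},{"travel":[0,0,0],"twist":[0,0,0]},{"travel":[0,0,0],"twist":[0,0,0]},{"travel":[0,0,0],"twist":[0,0,0]},{"travel":[0,0,0],"twist":[0,0,0]}]'; python3 -m inch '[{"travel":[1,0.1,0],"twist":[0,0,0]},{"travel":[1,0.1,0],"twist":[0,0,0]},{"travel":[0,0,0],"twist":[0,0,0]},{"travel":[0,0,0],"twist":[0,0,0]},{"travel":[0,0,0],"twist":[0,0,0]},{"travel":[0,0,0],"twist":[0,0,0]},{"travel":[0,0,0],"twist":[0,0,0]},{"travel":[0,0,0],"twist":[0,0,0]}]'; python3 - <<'E'
from sh import *
shot("side","s5.png"); p=cv2.imread("pics/s5.png")[150:290,210:350]; cv2.imwrite("pics/s5c.png",cv2.resize(p,None,fx=4,fy=4))
E
```

```text
time_s: 10.25
eef_pos: [0.5255, -0.006, 0.1212]
tcp_rot: [-0.099, 1.567, 0.099]
force: [3.2, 1.5, 5.9]
gripper_width: 0.0
time_s: 11.05
eef_pos: [0.5268, -0.0061, 0.1208]
tcp_rot: [-0.099, 1.569, 0.099]
force: [0.2, 0.5, -0.8]
gripper_width: 0.0
time_s: 11.85
eef_pos: [0.5289, -0.0057, 0.1209]
tcp_rot: [-0.099, 1.568, 0.099]
force: [0.1, 0.2, -0.2]
gripper_width: -0.0002
```

View pics/s5c.png

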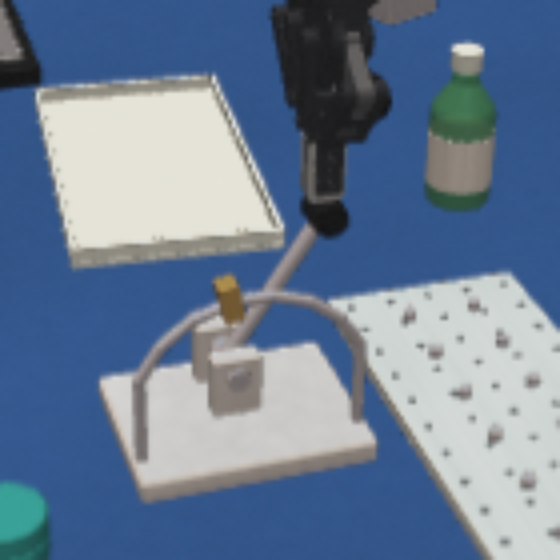

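```bash
python3 - <<'E'
from sh import *
np.set_printoptions(precision=4,suppress=True)
p,d,m,T,P=shot("wrist","w5.png"); 
Q=P.reshape(-1,3);e=np.array([.9925,.1224]);n=np.array([-e[1],e[0]])
a=(Q[:,:2]-[.47,-.012])@e; b=(Q[:,:2]-[.47,-.012])@n;z=Q[:,2]
k=(abs(b)<.006)&(a>0)&(a<.12)&(z>.05)&(z<.17)
X=np.c_[a,b,z][k]; X=X[np.argsort(X[:,0])]; print(len(X)); print(X[::max(1,len(X)//50)])
for o in cut_out("side","shutter_knob")[:3]: print(o["conf"],o["position"])
E
```

```text
3351
[[ 0.0027 -0.0015  0.0502]
 [ 0.0064  0.001   0.0556]
 [ 0.0088 -0.0034  0.0563]
 [ 0.011   0.0042  0.0544]
 [ 0.0129  0.0009  0.0656]
 [ 0.015  -0.0039  0.0643]
 [ 0.017  -0.0027  0.0698]
 [ 0.0189 -0.0038  0.0724]
 [ 0.0209  0.0003  0.0772]
 [ 0.0227 -0.0026  0.0796]
 [ 0.0246 -0.0032  0.0814]
 [ 0.0263  0.0044  0.077 ]
 [ 0.028  -0.0014  0.0865]
 [ 0.0295 -0.0031  0.0894]
 [ 0.0311 -0.0042  0.0901]
 [ 0.0325 -0.0014  0.0949]
 [ 0.034  -0.002   0.0958]
 [ 0.0355 -0.0003  0.0981]
 [ 0.0368 -0.0025  0.1009]
 [ 0.0383 -0.0014  0.1047]
 [ 0.0396 -0.0009  0.1056]
 [ 0.041   0.0002  0.108 ]
 [ 0.0424  0.0012  0.1073]
 [ 0.0436  0.0012  0.1112]
 [ 0.0449 -0.0003  0.1108]
 [ 0.0461 -0.0039  0.1119]
 [ 0.0468  0.0015  0.1507]
 [ 0.0469 -0.0002  0.1601]
 [ 0.047   0.0048  0.169 ]
 [ 0.0471  0.0008  0.143 ]
 [ 0.0472 -0.0025  0.1675]
 [ 0.0473 -0.0033  0.1618]
 [ 0.0473  0.0019  0.1673]
 [ 0.0473 -0.0014  0.1539]
 [ 0.0474 -0.0018  0.1637]
 [ 0.0475 -0.0002  0.1561]
 [ 0.0475  0.0026  0.1552]
 [ 0.0476 -0.0048  0.1627]
 [ 0.0476 -0.0058  0.155 ]
 [ 0.0477 -0.003   0.1516]
 [ 0.0478 -0.0022  0.1489]
 [ 0.048  -0.0054  0.1696]
 [ 0.0485 -0.0034  0.1166]
 [ 0.0496  0.0001  0.1281]
 [ 0.0499 -0.0056  0.1286]
 [ 0.0501 -0.0009  0.1312]
 [ 0.0504  0.0036  0.1183]
 [ 0.0508 -0.0004  0.133 ]
 [ 0.0512 -0.0032  0.1331]
 [ 0.0516  0.0055  0.1455]
 [ 0.0556  0.006   0.1366]]
0.65 [209.9, 286.7]
```

View pics/w5.png

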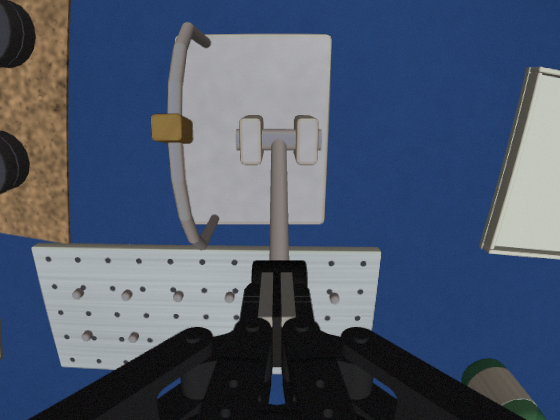

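```bash
python3 - <<'E'
from sh import *
np.set_printoptions(precision=4,suppress=True)
p,d,m,T,P=shot("side"); e=np.array([.9925,.1224]);n=np.array([-e[1],e[0]])
print(proj(m,T,[[.529,-.006,.121],[.529,-.006,.104],[.47+.057*e[0],-.012+.057*e[1],.129]]))
for r in range(180,226,2):
    print(r,[(c,(np.round([(P[r,c,:2]-[.47,-.012])@e*1e3,(P[r,c,:2]-[.47,-.012])@n*1e3,P[r,c,2]*1e3]).astype(int).tolist()),p[r,c].mean().astype(int)) for c in range(282,300,3)])
E
```

```text
[[290.8503 205.6848]
 [290.6395 212.1588]
 [289.8136 202.4762]]
180 [(282, [161, 369, 3], np.int64(91)), (285, [45, 2, 186], np.int64(32)), (288, [46, -14, 193], np.int64(32)), (291, [45, -36, 203], np.int64(30)), (294, [47, -49, 209], np.int64(28)), (297, [54, -49, 208], np.int64(29))]
182 [(282, [159, 363, -1], np.int64(90)), (285, [45, 2, 181], np.int64(56)), (288, [46, -15, 189], np.int64(30)), (291, [45, -37, 199], np.int64(31)), (294, [49, -43, 201], np.int64(30)), (297, [61, -30, 194], np.int64(37))]
184 [(282, [153, 345, 1], np.int64(90)), (285, [47, 6, 174], np.int64(91)), (288, [46, -16, 184], np.int64(29)), (291, [45, -38, 195], np.int64(31)), (294, [54, -30, 190], np.int64(33)), (297, [60, -32, 190], np.int64(33))]
186 [(282, [149, 332, 0], np.int64(90)), (285, [46, 4, 170], np.int64(90)), (288, [49, -8, 176], np.int64(102)), (291, [47, -32, 187], np.int64(29)), (294, [60, -15, 177], np.int64(28)), (297, [195, 321, -1], np.int64(92))]
188 [(282, [144, 315, 2], np.int64(91)), (285, [46, 4, 165], np.int64(90)), (288, [49, -6, 170], np.int64(102)), (291, [55, -11, 171], np.i
[... 3393 characters left out ...]
7, [127, 131, 2], np.int64(92))]
220 [(282, [84, 133, 1], np.int64(92)), (285, [92, 132, 0], np.int64(91)), (288, [100, 129, 1], np.int64(92)), (291, [108, 127, 1], np.int64(93)), (294, [116, 126, 0], np.int64(91)), (297, [124, 124, 0], np.int64(91))]
222 [(282, [82, 126, 0], np.int64(108)), (285, [89, 121, 1], np.int64(97)), (288, [97, 121, 0], np.int64(91)), (291, [105, 118, 1], np.int64(92)), (294, [112, 116, 0], np.int64(91)), (297, [121, 115, -1], np.int64(92))]
224 [(282, [23, -50, 107], np.int64(144)), (285, [30, -49, 106], np.int64(159)), (288, [36, -50, 104], np.int64(143)), (291, [101, 106, 2], np.int64(93)), (294, [109, 105, 1], np.int64(126)), (297, [109, 84, 13], np.int64(165))]
```

```bash
python3 -m inch '[{"travel":[0,0,5],"twist":[0,0,0]},{"travel":[0,0,15],"twist":[0,0,0]},{"travel":[0,0,20],"twist":[0,0,0]},{"travel":[0,0,20],"twist":[0,0,0]},{"travel":[0,0,0],"twist":[0,0,0]},{"travel":[0,0,0],"twist":[0,0,0]},{"travel":[0,0,0],"twist":[0,0,0]},{"travel":[0,0,0],"twist":[0,0,0]}]'; python3 - <<'E'
from sh import *
np.set_printoptions(precision=4,suppress=True)
s=state(); Rt=R.from_rotvec(s["tcp_rot"]).as_matrix()
for n in ["side","wrist"]:
    p,d,m,T,P=shot(n,n[0]+"6.png"); Q=(P.reshape(-1,3)-s["eef_pos"])@Rt
    k=(abs(Q[:,1])<.02)&(abs(Q[:,2])<.02)&(Q[:,0]<.05)&(Q[:,0]>-.05)
    X=Q[k]; print(n,len(X),np.histogram(X[:,0],np.arange(-.05,.051,.005)),np.percentile(X[:,2],[2,98]),np.percentile(X[:,1],[2,98]))
    measure(P,n)
E
python3 -c "
import cv2;p=cv2.imread('pics/s6.png')[110:250,220:360];cv2.imwrite('pics/s6c.png',cv2.resize(p,None,fx=4,fy=4))"
```

```text
time_s: 12.85
eef_pos: [0.5285, -0.0057, 0.1802]
tcp_rot: [-0.099, 1.57, 0.099]
force: [-0.6, 0.4, -0.5]
gripper_width: -0.0002
side 206 (array([22, 26, 20, 24, 24, 17,  7,  0,  0,  0,  0,  0,  0,  0,  0,  0,  0,
        0, 40, 26]), array([-0.05 , -0.045, -0.04 , -0.035, -0.03 , -0.025, -0.02 , -0.015,
       -0.01 , -0.005, -0.   ,  0.005,  0.01 ,  0.015,  0.02 ,  0.025,
        0.03 ,  0.035,  0.04 ,  0.045,  0.05 ])) [-0.0133  0.0075] [-0.0152  0.011 ]
side plate a [-0.069   0.0684] b [-0.074   0.0339] 0.01624731494251638
 rail b -0.05223509645008657
 rail centre a,z [0.0004 0.0369] 299
 clip n 35 a [-0.0193 -0.0144 -0.0088] z [0.1163 0.122  0.1238] ang(lean+x) -0.17793629137638134
 knob n 126 a [0.0487 0.0557 0.0658] b [-0.0141 -0.0092  0.0108] z [0.1164 0.1385]
 lean knob [0.5953] shutter [0.2047]
wrist 3623 (array([514, 501, 450, 410, 354, 150,   0,   0,   0,   0,   0,   0,   0,
         0,   0,   0,   0,   0, 857, 387]), array([-0.05 , -0.045, -0.04 , -0.035, -0.03 , -0.025, -0.02 , -0.015,
       -0.01 , -0.005, -0.   ,  0.005,  0.01 ,  0.015,  0.02 ,  0.025,
        0.03 ,  0.035,  0.04 ,  0.045,  0.05 ])) [-0.0123  0.0085] [-0.0133  0.0127]
wrist plate a [-0.0668  0.0707] b [-0.0711  0.0356] 0.015971848462175052
 rail b -0.049550521699119825
 rail centre a,z [0.0021 0.0384] 1885
 clip n 486 a [-0.0174 -0.0123 -0.007 ] z [0.1202 0.1225 0.1241] ang(lean+x) -0.17324746570007402
 knob n 1520 a [0.0494 0.0556 0.0671] b [-0.0126 -0.0006  0.0118] z [0.118  0.1383]
 lean knob [0.5931] shutter [0.2069]
```

View pics/s6c.png

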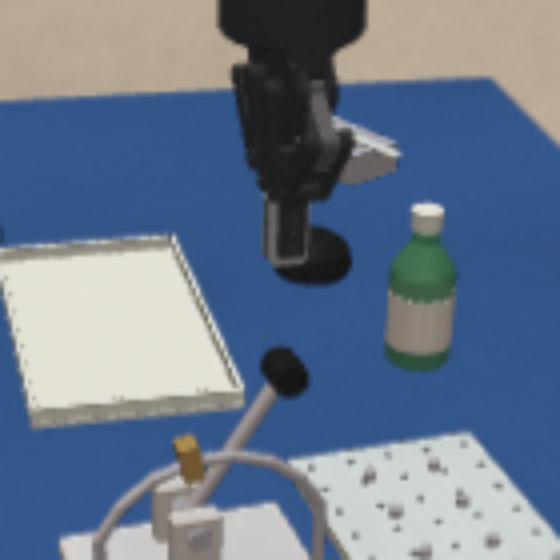

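Both cameras put the shut fingertips about 20 mm behind the reported TCP, where the text says 17 mm ahead. They agree with each other and with the contact I felt, so I'll use the measured value. The lever now reads about 0.20. I'll go in behind it at the right height.

```bash
python3 -m inch '[{"travel":[-20,-2,0],"twist":[0,0,0]},{"travel":[-18,-2,0],"twist":[0,0,0]},{"travel":[0,0,-30],"twist":[0,0,0]},{"travel":[0,0,-30],"twist":[0,0,0]},{"travel":[0,0,-30],"twist":[0,0,0]},{"travel":[0,0,0],"twist":[0,0,0]},{"travel":[5,0.6,0],"twist":[0,0,0]},{"travel":[5,0.6,0],"twist":[0,0,0]}]'; python3 -m inch '[{"travel":[3,0.4,0],"twist":[0,0,0]},{"travel":[3,0.4,0],"twist":[0,0,0]},{"travel":[3,0.4,0],"twist":[0,0,0]},{"travel":[2,0.2,0],"twist":[0,0,0]},{"travel":[2,0.2,0],"twist":[0,0,0]},{"travel":[2,0.2,0],"twist":[0,0,0]},{"travel":[0,0,0],"twist":[0,0,0]},{"travel":[0,0,0],"twist":[0,0,0]}]'; python3 -m inch '[{"travel":[1,0.1,0],"twist":[0,0,0]},{"travel":[1,0.1,0],"twist":[0,0,0]},{"travel":[1,0.1,0],"twist":[0,0,0]},{"travel":[1,0.1,0],"twist":[0,0,0]},{"travel":[0,0,0],"twist":[0,0,0]},{"travel":[0,0,0],"twist":[0,0,0]},{"travel":[0,0,0],"twist":[0,0,0]},{"travel":[0,0,0],"twist":[0,0,0]}]'
```

```text
time_s: 13.75
eef_pos: [0.5023, -0.0085, 0.0925]
tcp_rot: [-0.099, 1.566, 0.099]
force: [0.7, 0.4, 0.2]
gripper_width: 0.0
time_s: 14.55
eef_pos: [0.5161, -0.0067, 0.091]
tcp_rot: [-0.099, 1.568, 0.099]
force: [0.4, -0.7, -0.3]
gripper_width: -0.0
time_s: 15.35
eef_pos: [0.52, -0.0063, 0.091]
tcp_rot: [-0.099, 1.568, 0.099]
force: [-1.0, 0.5, 0.5]
gripper_width: 0.0002
```

```bash
for i in 1 2; do python3 -m inch '[{"travel":[1,0.1,0],"twist":[0,0,0]},{"travel":[0,0,0],"twist":[0,0,0]},{"travel":[1,0.1,0],"twist":[0,0,0]},{"travel":[0,0,0],"twist":[0,0,0]},{"travel":[1,0.1,0],"twist":[0,0,0]},{"travel":[0,0,0],"twist":[0,0,0]},{"travel":[0,0,0],"twist":[0,0,0]},{"travel":[0,0,0],"twist":[0,0,0]}]'; done; python3 - <<'E'
from sh import *
np.set_printoptions(precision=4,suppress=True)
measure(shot("side")[4],"side")
E
```

```text
time_s: 16.15
eef_pos: [0.523, -0.006, 0.0909]
tcp_rot: [-0.099, 1.568, 0.099]
force: [-0.4, 0.1, 0.1]
gripper_width: -0.0003
time_s: 16.95
eef_pos: [0.525, -0.0058, 0.0904]
tcp_rot: [-0.099, 1.57, 0.099]
force: [-6.6, -1.3, -3.7]
gripper_width: -0.0005
side plate a [-0.0691  0.0682] b [-0.0741  0.0343] 0.016209335206893282
 rail b -0.05212587838230413
 rail centre a,z [0.0004 0.0368] 302
 clip n 62 a [-0.0187 -0.0101  0.062 ] z [0.1168 0.1235 0.1636] ang(lean+x) -0.12658203812496618
 knob n 277 a [0.0412 0.055  0.0804] b [-0.0158 -0.0104  0.0113] z [0.1085 0.1607]
 lean knob [0.5846] shutter [0.2154]
```

```bash
python3 -m inch '[{"travel":[1,0.1,0],"twist":[0,0,0]},{"travel":[0,0,0],"twist":[0,0,0]},{"travel":[1,0.1,0],"twist":[0,0,0]},{"travel":[0,0,0],"twist":[0,0,0]},{"travel":[0,0,0],"twist":[0,0,0]},{"travel":[0,0,0],"twist":[0,0,0]},{"travel":[0,0,0],"twist":[0,0,0]},{"travel":[0,0,0],"twist":[0,0,0]}]'; python3 -m inch '[{"travel":[-3,-0.4,0],"twist":[0,0,0]},{"travel":[-10,-1.2,0],"twist":[0,0,0]},{"travel":[-15,-2,0],"twist":[0,0,0]},{"travel":[-10,-5,30],"twist":[0,0,0]},{"travel":[0,-20,30],"twist":[0,0,0]},{"travel":[0,-20,30],"twist":[0,0,0]},{"travel":[0,-20,30],"twist":[0,0,0]},{"travel":[0,-20,30],"twist":[0,0,0]}]' 85; python3 - <<'E'
from sh import *
np.set_printoptions(precision=4,suppress=True)
measure(shot("side")[4],"side")
measure(shot("wrist","w7.png")[4],"wrist")
E
```

```text
time_s: 17.8
eef_pos: [0.5261, -0.0056, 0.0901]
tcp_rot: [-0.099, 1.572, 0.099]
force: [-10.9, -1.4, -3.5]
gripper_width: -0.0002
time_s: 18.6
eef_pos: [0.4896, -0.0949, 0.2427]
tcp_rot: [-0.099, 1.567, 0.099]
force: [0.3, -0.3, -0.2]
gripper_width: 0.0853
side plate a [-0.0691  0.0685] b [-0.0747  0.0342] 0.016214328104317402
 rail b -0.05207570956808775
 rail centre a,z [0.0003 0.0368] 298
 clip n 34 a [-0.0197 -0.0139 -0.0087] z [0.1171 0.122  0.124 ] ang(lean+x) -0.17384135649842983
 knob n 126 a [0.0639 0.0725 0.083 ] b [-0.0145 -0.0076  0.0117] z [0.1048 0.1245]
 lean knob [0.804] shutter [-0.004]
wrist plate a [-0.0676  0.0702] b [-0.0732  0.0347] 0.015852911160623512
 rail b -0.05126291633568902
 rail centre a,z [0.0021 0.0383] 1057
 clip n 253 a [-0.018  -0.0132 -0.0079] z [0.1186 0.1224 0.1238] ang(lean+x) -0.18658623367444382
 knob n 861 a [0.0641 0.0721 0.0841] b [-0.0139 -0.0024  0.0115] z [0.1055 0.1242]
 lean knob [0.6412] shutter [0.1588]
```

View pics/w7.png

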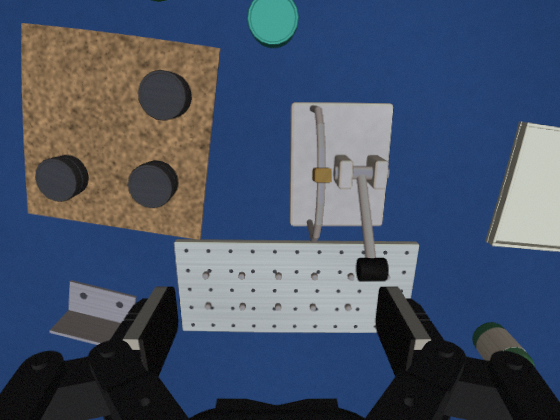

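```bash
cat > tins.py <<'E'
from h import *
def find(P,p,box=None,lo=.024,hi=.05):
    # dark tins: tops, cluster by colour+height
    g=p.astype(int); dark=(g.max(2)<90)&((g.max(2)-g.min(2))<25)
    z=P[...,2]; k=dark&(z>lo)&(z<hi)
    if box: k&=(P[...,0]>box[0])&(P[...,0]<box[1])&(P[...,1]>box[2])&(P[...,1]<box[3])
    n,L,st,ce=cv2.connectedComponentsWithStats(cv2.morphologyEx(k.astype(np.uint8),cv2.MORPH_OPEN,np.ones((3,3))))
    out=[]
    for i in range(1,n):
        if st[i,4]<120: continue
        X=P[L==i]; zt=np.median(X[:,2]); X=X[abs(X[:,2]-zt)<.004]
        if len(X)<60: continue
        c,r=cv2.minEnclosingCircle(X[:,:2].astype(np.float32))
        mn=(np.percentile(X[:,:2],1,axis=0)+np.percentile(X[:,:2],99,axis=0))/2
        out.append((np.round(ce[i]),st[i,4],mn,np.array(c),r,zt))
    return out
E
python3 - <<'E'
from tins import *
np.set_printoptions(precision=4,suppress=True)
s=state(); Rt=R.from_rotvec(s["tcp_rot"]).as_matrix()
p,d,m,T,P=shot("wrist")
Q=(P.reshape(-1,3)-s["eef_pos"])@Rt; k=(abs(Q[:,1])<.08)&(abs(Q[:,2])<.03)&(Q[:,0]<.0)&(Q[:,0]>-.08)
X=Q[k]
for sg in (-1,1):
    Y=X[(X[:,1]*sg>0)]; print("finger",sg,np.percentile(Y,[1,50,99],axis=0)); Y=Y[Y[:,0]>np.percentile(Y[:,0],90)]; print(" tip",Y.min(0),Y.max(0))
for t in find(P,p): print(t)
o=cut_out("wrist","bed")[0]; X=P[o["pixels"]]; X=X[abs(X[:,2]-.012)<.004]; print(o["conf"],cv2.minAreaRect(X[:,:2].astype(np.float32)))
p2,_,_,_,P2=shot("top"); print("top"); [print(t) for t in find(P2,p2)]
p2,_,_,_,P2=shot("side"); print("side"); [print(t) for t in find(P2,p2)]
E
```

```text
finger -1 [[-0.0798 -0.0696 -0.0146]
 [-0.061  -0.0455 -0.0089]
 [-0.0323 -0.0421  0.0094]]
 tip [-0.0402 -0.0562 -0.0128] [-0.0299 -0.0425  0.0102]
finger 1 [[-0.0798  0.0411 -0.0145]
 [-0.0609  0.0444 -0.0089]
 [-0.0321  0.0687  0.0092]]
 tip [-0.0403  0.0414 -0.0127] [-0.03    0.0547  0.0103]
(array([161.,  94.]), np.int32(1964), array([ 0.4203, -0.2244]), array([ 0.4204, -0.2247]), 0.02517762780189514, np.float64(0.03226238038441395))
(array([ 55., 179.]), np.int32(1552), array([ 0.5221, -0.342 ]), array([ 0.5224, -0.3423]), 0.025123372673988342, np.float64(0.03234967370219921))
(array([149., 185.]), np.int32(1630), array([ 0.5167, -0.2347]), array([ 0.5174, -0.2348]), 0.025176506489515305, np.float64(0.03226956419187341))
(array([ 81., 331.]), np.int32(767), array([ 0.7192, -0.3218]), array([ 0.7194, -0.3215]), 0.03774881362915039, np.float64(0.036947098093871755))
(array([488., 348.]), np.int32(289), array([0.681 , 0.2069]), array([0.6811, 0.209 ]), 0.016182176768779755, np.float64(0.037245849691348865))
0.63 ((0.6364352107048035, -0.05642063915729523), (0.1316785216331482, 0.3
[... 210 characters left out ...]
 np.int32(187), array([0.094 , 0.0164]), array([0.098 , 0.0154]), 0.0425904281437397, np.float64(0.0368665541687383))
(array([ 52., 277.]), np.int32(1128), array([ 0.0001, -0.0874]), array([-0.0003, -0.0642]), 0.10586444288492203, np.float64(0.03709431705820204))
(array([308., 306.]), np.int32(394), array([ 0.515, -0.237]), array([ 0.5155, -0.2363]), 0.024538526311516762, np.float64(0.033253653408406025))
(array([257., 308.]), np.int32(408), array([ 0.4184, -0.2261]), array([ 0.4191, -0.2259]), 0.02461218647658825, np.float64(0.033232839459211516))
(array([326., 348.]), np.int32(565), array([ 0.5208, -0.3437]), array([ 0.5216, -0.3434]), 0.025180164724588394, np.float64(0.03265302151051008))
```

```bash
python3 -m inch '[{"travel":[-10,-20,0],"twist":[0,0,0]},{"travel":[-12,-25,-20],"twist":[0,0,0]},{"travel":[-12,-25,-35],"twist":[0,0,0]},{"travel":[-12,-25,-40],"twist":[0,0,0]},{"travel":[-12,-20,-40],"twist":[0,0,0]},{"travel":[-10,-14,-40],"twist":[0,0,0]},{"travel":[0,0,0],"twist":[0,0,0]},{"travel":[0,0,0],"twist":[0,0,0]}]' 66; python3 - <<'E'
from tins import *
np.set_printoptions(precision=4,suppress=True)
s=state(); Rt=R.from_rotvec(s["tcp_rot"]).as_matrix(); print(s["eef_pos"])
p,d,m,T,P=shot("wrist","w8.png")
for t in find(P,p): print(t)
Q=(P.reshape(-1,3)-s["eef_pos"])@Rt; k=(abs(Q[:,1])<.08)&(abs(Q[:,2])<.03)&(Q[:,0]<.0)&(Q[:,0]>-.08)
X=Q[k]
for sg in (-1,1):
    Y=X[(X[:,1]*sg>0)];  Y=Y[Y[:,0]>np.percentile(Y[:,0],90)]; print(" tip",Y.min(0),Y.max(0))
E
```

```text
time_s: 19.7
eef_pos: [0.4215, -0.2223, 0.0659]
tcp_rot: [-0.098, 1.57, 0.1]
force: [0.2, -1.0, -0.0]
gripper_width: 0.066
[ 0.4215 -0.2223  0.0659]
(array([273., 240.]), np.int32(5285), array([ 0.4192, -0.2252]), array([ 0.4201, -0.2251]), 0.025250406935811043, np.float64(0.03215505152273582))
(array([521., 266.]), np.int32(293), array([ 0.4142, -0.0723]), array([ 0.4144, -0.0718]), 0.003188030794262886, np.float64(0.03790508607125179))
(array([ 85., 336.]), np.int32(1085), array([ 0.51 , -0.344]), array([ 0.5159, -0.3443]), 0.023572156205773354, np.float64(0.031893244290517486))
(array([530., 350.]), np.int32(589), array([ 0.4752, -0.0383]), array([ 0.4753, -0.0369]), 0.013014718890190125, np.float64(0.03574732826830715))
(array([241., 366.]), np.int32(3589), array([ 0.5162, -0.2353]), array([ 0.5167, -0.2357]), 0.025451408699154854, np.float64(0.03213034589794758))
 tip [-0.0392 -0.0472 -0.0125] [-0.0231 -0.033   0.0108]
 tip [-0.0392  0.0319 -0.0124] [-0.0243  0.046   0.0106]
```

View pics/w8.png

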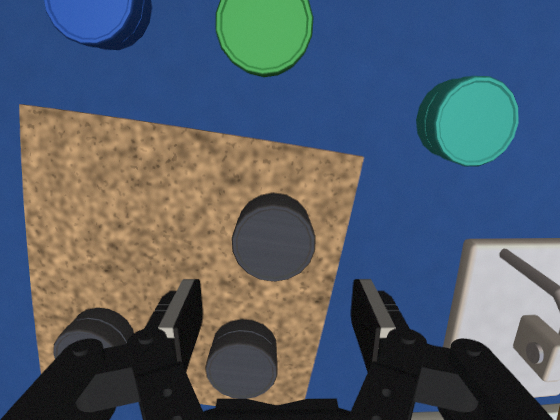

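```bash
python3 -m inch '[{"travel":[0,-2.4,-15],"twist":[0,0,0]},{"travel":[0,0,-20],"twist":[0,0,0]},{"travel":[0,0,-20],"twist":[0,0,0]},{"travel":[0,0,-15],"twist":[0,0,0]},{"travel":[0,0,-8],"twist":[0,0,0]},{"travel":[0,0,0],"twist":[0,0,0]},{"travel":[0,0,0],"twist":[0,0,0]},{"travel":[0,0,0],"twist":[0,0,0]}]' 66; python3 -m inch '[{"travel":[0,0,0],"twist":[0,0,0]},{"travel":[0,0,0],"twist":[0,0,0]},{"travel":[0,0,0],"twist":[0,0,0]},{"travel":[0,0,0],"twist":[0,0,0]},{"travel":[0,0,0],"twist":[0,0,0]},{"travel":[0,0,0],"twist":[0,0,0]},{"travel":[0,0,0],"twist":[0,0,0]},{"travel":[0,0,0],"twist":[0,0,0]}]' 50.5; python3 -m inch '[{"travel":[0,0,0],"twist":[0,0,0]},{"travel":[0,0,0],"twist":[0,0,0]},{"travel":[0,0,0],"twist":[0,0,0]},{"travel":[0,0,0],"twist":[0,0,0]},{"travel":[0,0,0],"twist":[0,0,0]},{"travel":[0,0,0],"twist":[0,0,0]},{"travel":[0,0,0],"twist":[0,0,0]},{"travel":[0,0,0],"twist":[0,0,0]}]' 49.5;
```

```text
time_s: 20.55
eef_pos: [0.4227, -0.2258, -0.011]
tcp_rot: [-0.1, 1.567, 0.099]
force: [-1.5, -0.1, -0.2]
gripper_width: 0.0658
time_s: 21.35
eef_pos: [0.4219, -0.2256, -0.0121]
tcp_rot: [-0.099, 1.568, 0.099]
force: [-0.3, 0.3, 0.2]
gripper_width: 0.0507
time_s: 22.15
eef_pos: [0.4219, -0.2256, -0.0121]
tcp_rot: [-0.099, 1.568, 0.099]
force: [-1.8, 0.2, 4.3]
gripper_width: 0.0495
```

```bash
python3 -m inch '[{"travel":[0,0,3],"twist":[0,0,0]},{"travel":[0,0,4],"twist":[0,0,0]},{"travel":[0,0,8],"twist":[0,0,0]},{"travel":[0,0,10],"twist":[0,0,0]},{"travel":[0,0,10],"twist":[0,0,0]},{"travel":[0,0,10],"twist":[0,0,0]},{"travel":[0,0,0],"twist":[0,0,0]},{"travel":[0,0,0],"twist":[0,0,0]}]'; python3 - <<'E'
from tins import *
np.set_printoptions(precision=4,suppress=True)
s=state(); print(s["eef_pos"],s["force"])
p,d,m,T,P=shot("wrist","w9.png")
for t in find(P,p,hi=.12): print(t)
p,d,m,T,P=shot("side","s9.png")
E
```

```text
time_s: 22.95
eef_pos: [0.4221, -0.2257, 0.0331]
tcp_rot: [-0.099, 1.568, 0.099]
force: [-1.0, -0.1, -0.4]
gripper_width: 0.0493
[ 0.4221 -0.2257  0.0331] [-0.9529 -0.1388 -0.4398]
(array([268., 339.]), np.int32(34267), array([ 0.4194, -0.2273]), array([ 0.4148, -0.2272]), 0.038437023758888245, np.float64(0.07842506410865578))
(array([553., 286.]), np.int32(147), array([ 0.4147, -0.0727]), array([ 0.4147, -0.0725]), 0.003575674258172512, np.float64(0.030177730660444074))
```

View pics/w9.png

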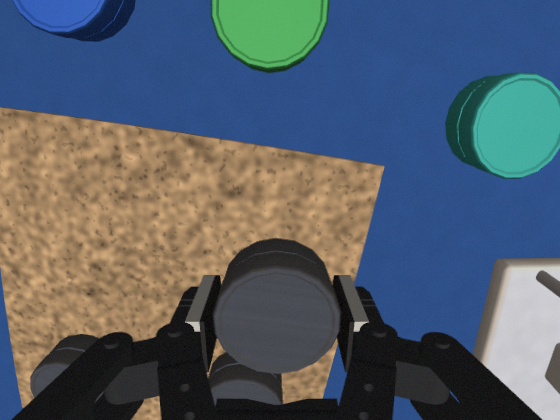

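View pics/s9.png

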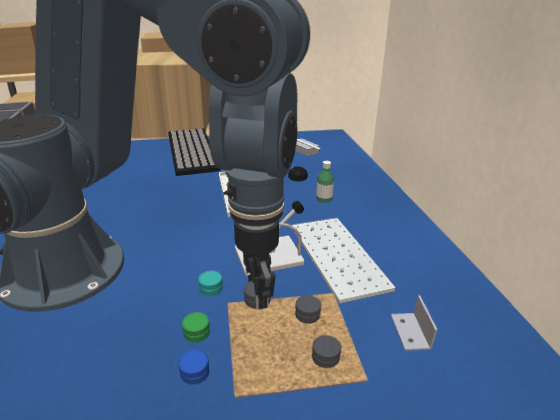

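```bash
python3 -m inch '[{"travel":[0,0,30],"twist":[0,0,0]},{"travel":[10,10,40],"twist":[0,0,0]},{"travel":[20,20,40],"twist":[0,0,0]},{"travel":[25,25,20],"twist":[0,0,0]},{"travel":[25,25,0],"twist":[0,0,0]},{"travel":[20,15,0],"twist":[0,0,0]},{"travel":[10,10,0],"twist":[0,0,0]},{"travel":[0,0,0],"twist":[0,0,0]}]'; cat > pins.py <<'E'
from h import *
from scipy.optimize import least_squares
def pins(P,lab=""):
    z=P[...,2]; q=P[...,:2]-[.636,-.055]; u=np.array([.9934,.1149]); v=np.array([-.1149,.9934])
    a=q@u;b=q@v
    bedk=(abs(a)<.06)&(abs(b)<.145)
    zb=np.nanmedian(z[bedk&(abs(z-.012)<.005)])
    k=bedk&(z>zb+.004)&(z<zb+.014)
    n,L,st,ce=cv2.connectedComponentsWithStats(k.astype(np.uint8))
    pts=[]
    for i in range(1,n):
        if 4<=st[i,4]<400:
            X=P[L==i]; pts.append(X[:,:2].mean(0)); 
    pts=np.array(pts); print(lab,"zbed",zb,"n",len(pts))
    o=.0315/np.sqrt(2)
    tmpl=np.array([[s*o,j*.09+t*o] for j in(-1,0,1) for s in(-1,1) for t in(-1,1)])
    def tf(x): c,s=np.cos(x[2]),np.sin(x[2]); return tmpl@np.array([[c,s],[-s,c]])+x[:2]
    def res(x):
        return np.hypot(*(pts[:,None]-tf(x)[None]).transpose(2,0,1)).min(1)
    f=least_squares(res,[.636,-.055,.115],loss="soft_l1",f_scale=.002).x
    print(" centre",f,"res mm",np.round(res(f)*1e3,1))
    c,s=np.cos(f[2]),np.sin(f[2])
    for j in(-1,0,1): print("  nest",j,f[:2]+j*.09*np.array([-s,c]))
    return f
E
python3 - <<'E'
from pins import *
np.set_printoptions(precision=4,suppress=True)
p,d,m,T,P=shot("wrist","w10.png"); pins(P,"wrist")
p,d,m,T,P=shot("side"); pins(P,"side")
print(state()["eef_pos"],state()["gripper_width"])
E
```

```text
time_s: 23.85
eef_pos: [0.5323, -0.1195, 0.1621]
tcp_rot: [-0.1, 1.57, 0.101]
force: [-0.5, -0.2, 0.1]
gripper_width: 0.0497
wrist zbed 0.012042762011340219 n 4
 centre [ 0.6345 -0.0568  0.1068] res mm [1.1 2.4 0.3 0.4]
  nest -1 [ 0.6441 -0.1462]
  nest 0 [ 0.6345 -0.0568]
  nest 1 [0.6249 0.0327]
side zbed 0.012672066578095886 n 12
 centre [ 0.6345 -0.057   0.118 ] res mm [0.2 0.7 0.8 0.3 0.8 1.4 0.5 0.3 0.3 1.  1.7 1.7]
  nest -1 [ 0.6451 -0.1464]
  nest 0 [ 0.6345 -0.057 ]
  nest 1 [0.6239 0.0324]
[ 0.5312 -0.1209  0.1624] 0.04987098381281142
```

View pics/w10.png

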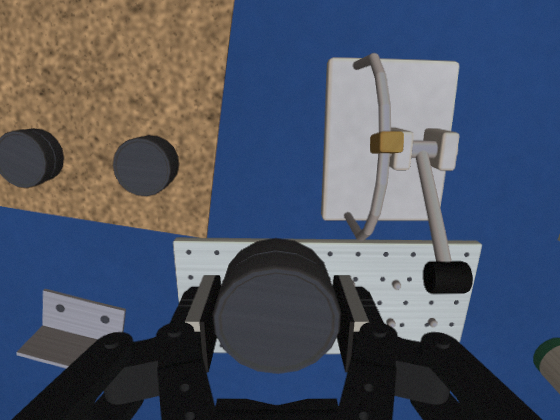

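```bash
cat > held.py <<'E'
from h import *
def held():
    s=state(); Rt=R.from_rotvec(s["tcp_rot"]).as_matrix(); p,d,m,T,P=shot("wrist")
    Q=(P.reshape(-1,3)-s["eef_pos"])@Rt
    k=(abs(Q[:,1])<.0225)&(abs(Q[:,2])<.05)&(abs(Q[:,0]+.045)<.004)
    X=Q[k]; 
    y=X[:,1]; bins=np.round(y/.001).astype(int); lo=[];
    # chord ends per column -> fit circle centre (r=.025 top rim)
    E=[]
    for b in range(-18,19):
        z=X[bins==b,2]
        if len(z)>15: E+= [(b*.001,np.percentile(z,.5)),(b*.001,np.percentile(z,99.5))]
    E=np.array(E)
    from scipy.optimize import least_squares
    f=least_squares(lambda q:np.hypot(E[:,0]-q[0],E[:,1]-q[1])-q[2],[0,0,.025],loss="soft_l1",f_scale=.001).x
    w=s["eef_pos"]+Rt@np.array([np.median(X[:,0]),f[0],f[1]])
    print("held n",len(X),"tool y,z,r",f,"topx",np.median(X[:,0]),"world top",w,"TCP",s["eef_pos"],"w",s["gripper_width"]); return w
if __name__=="__main__":
    np.set_printoptions(precision=4,suppress=True); held()
E
python3 held.py
```

```text
held n 10877 tool y,z,r [-0.0005 -0.0024  0.0243] topx -0.04420509939056325 world top [ 0.5289 -0.1217  0.2066] TCP [ 0.5312 -0.1209  0.1624] w 0.04987098381281142
```

```bash
python3 -m inch '[{"travel":[20,-4,0],"twist":[0,0,0]},{"travel":[25,-5,0],"twist":[0,0,0]},{"travel":[25,-6,-10],"twist":[0,0,0]},{"travel":[25,-5,-25],"twist":[0,0,0]},{"travel":[20,-5,-30],"twist":[0,0,0]},{"travel":[0,0,-30],"twist":[0,0,0]},{"travel":[0,0,-25],"twist":[0,0,0]},{"travel":[0,0,0],"twist":[0,0,0]}]'; python3 held.py
```

```text
time_s: 24.8
eef_pos: [0.6439, -0.1461, 0.0394]
tcp_rot: [-0.097, 1.574, 0.099]
force: [-1.1, -1.2, -0.6]
gripper_width: 0.0497
held n 10869 tool y,z,r [-0.0006 -0.0024  0.0243] topx -0.04417085665820248 world top [ 0.6419 -0.147   0.0836] TCP [ 0.6439 -0.1461  0.0394] w 0.049668462206312027
```

```bash
python3 -m inch '[{"travel":[2.7,0.7,0],"twist":[0,0,0]},{"travel":[0,0,-12],"twist":[0,0,0]},{"travel":[0,0,-12],"twist":[0,0,0]},{"travel":[0,0,-8],"twist":[0,0,0]},{"travel":[0,0,-5],"twist":[0,0,0]},{"travel":[0,0,-2],"twist":[0,0,0]},{"travel":[0,0,0],"twist":[0,0,0]},{"travel":[0,0,0],"twist":[0,0,0]}]'; python3 held.py;python3 - <<'E'
from h import *
shot("side","s11.png");p=cv2.imread('pics/s11.png')[200:340,300:440];cv2.imwrite('pics/s11c.png',cv2.resize(p,None,fx=4,fy=4))
E
```

```text
time_s: 25.65
eef_pos: [0.6498, -0.1449, 0.0043]
tcp_rot: [-0.099, 1.568, 0.099]
force: [-0.1, -0.0, -0.8]
gripper_width: 0.0496
held n 10881 tool y,z,r [-0.0006 -0.0024  0.0243] topx -0.044172229984317454 world top [ 0.6475 -0.1457  0.0484] TCP [ 0.6498 -0.1449  0.0043] w 0.04960505866270669
```

View pics/s11c.png

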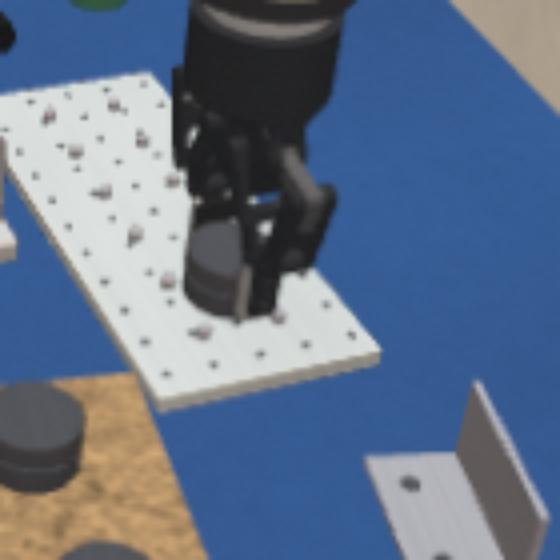

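```bash
python3 -m inch '[{"travel":[-2.8,-0.6,2],"twist":[0,0,0]},{"travel":[0,0,0],"twist":[0,0,0]},{"travel":[0,0,0],"twist":[0,0,0]},{"travel":[0,0,-3],"twist":[0,0,0]},{"travel":[0,0,-3],"twist":[0,0,0]},{"travel":[0,0,-2],"twist":[0,0,0]},{"travel":[0,0,0],"twist":[0,0,0]},{"travel":[0,0,0],"twist":[0,0,0]}]'; python3 held.py
```

```text
time_s: 26.55
eef_pos: [0.6467, -0.1454, -0.0022]
tcp_rot: [-0.099, 1.569, 0.099]
force: [0.3, 0.2, -0.3]
gripper_width: 0.0496
held n 10894 tool y,z,r [-0.0006 -0.0024  0.0243] topx -0.044175235608202496 world top [ 0.6444 -0.1463  0.042 ] TCP [ 0.6467 -0.1454 -0.0022] w 0.049574819725117354
```

```bash
python3 -m inch '[{"travel":[0,0,-0.7],"twist":[0,0,0]},{"travel":[0,0,0],"twist":[0,0,0]},{"travel":[0,0,0],"twist":[0,0,0]},{"travel":[0,0,0],"twist":[0,0,0]},{"travel":[0,0,0],"twist":[0,0,0]},{"travel":[0,0,0],"twist":[0,0,0]},{"travel":[0,0,0],"twist":[0,0,0]},{"travel":[0,0,0],"twist":[0,0,0]}]' 60; python3 -m inch '[{"travel":[0,0,15],"twist":[0,0,0]},{"travel":[0,0,20],"twist":[0,0,0]},{"travel":[0,0,20],"twist":[0,0,0]},{"travel":[-10,-10,25],"twist":[0,0,0]},{"travel":[-20,-10,20],"twist":[0,0,0]},{"travel":[-25,-10,0],"twist":[0,0,0]},{"travel":[-25,-15,0],"twist":[0,0,0]},{"travel":[-25,-15,0],"twist":[0,0,0]}]' 66; python3 - <<'E'
from tins import *
np.set_printoptions(precision=4,suppress=True)
p,d,m,T,P=shot("wrist","w12.png")
for t in find(P,p): print(t)
p,d,m,T,P=shot("side","s12.png")
for t in find(P,p): print(t)
E
```

```text
time_s: 27.4
eef_pos: [0.6468, -0.1454, -0.0028]
tcp_rot: [-0.099, 1.569, 0.099]
force: [-0.5, 0.0, 0.1]
gripper_width: 0.0603
time_s: 28.2
eef_pos: [0.5409, -0.2058, 0.0974]
tcp_rot: [-0.1, 1.568, 0.099]
force: [-0.1, -0.4, 0.3]
gripper_width: 0.066
(array([524.,  63.]), np.int32(282), array([ 0.4152, -0.072 ]), array([ 0.4168, -0.0718]), 0.002943662693724036, np.float64(0.03835709463935849))
(array([ 78., 175.]), np.int32(4331), array([ 0.5221, -0.342 ]), array([ 0.5227, -0.3425]), 0.025114120915532112, np.float64(0.032231838257176404))
(array([544., 167.]), np.int32(1017), array([ 0.475 , -0.0381]), array([ 0.475 , -0.0369]), 0.014053168706595898, np.float64(0.038189597969484845))
(array([238., 187.]), np.int32(4415), array([ 0.5167, -0.2352]), array([ 0.5171, -0.2357]), 0.025335151702165604, np.float64(0.03215502622726668))
(array([489., 255.]), np.int32(230), array([ 0.5411, -0.0559]), array([ 0.5411, -0.0552]), 0.003320284653455019, np.float64(0.038125728968166406))
(array([334., 361.]), np.int32(3119), array([ 0.6439, -0.1476]), array([ 0.6444, -0.1467]), 0.02514227293431759, np.float64(0.040922606485399554))
(array([127., 412.]), np.int32(415), array([ 0.7203, -0.3094]), array([ 0.7196, -0.3089]), 0.012444778345525265, np.float64(0.03826673822657181))
(array([ 52., 277.]), np.int32(1113), array([-0.0004, -0.0864]), array([ 0.    , -0.0625]), 0.10690200328826904, np.float64(0.036913113499787986))
```

View pics/w12.png

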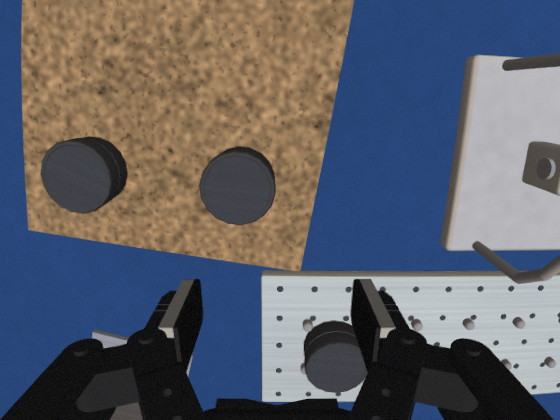

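```bash
python3 -c "
from rig import state; print(state()['eef_pos'])"; python3 -m inch '[{"travel":[-10,-15,0],"twist":[0,0,0]},{"travel":[-12.5,-14,-10],"twist":[0,0,0]},{"travel":[0,0,-20],"twist":[0,0,0]},{"travel":[0,0,-10],"twist":[0,0,0]},{"travel":[0,0,0],"twist":[0,0,0]},{"travel":[0,0,0],"twist":[0,0,0]},{"travel":[0,0,0],"twist":[0,0,0]},{"travel":[0,0,0],"twist":[0,0,0]}]' 66; python3 - <<'E'
from tins import *
np.set_printoptions(precision=4,suppress=True)
print(state()["eef_pos"]); p,d,m,T,P=shot("wrist","w13.png")
for t in find(P,p): print(t)
E
```

```text
[ 0.53933949 -0.20686058  0.09753636]
time_s: 29.1
eef_pos: [0.5199, -0.2344, 0.0579]
tcp_rot: [-0.1, 1.568, 0.099]
force: [-0.3, 0.2, -0.5]
gripper_width: 0.0657
[ 0.5199 -0.2344  0.0579]
(array([ 93., 230.]), np.int32(5611), array([ 0.5219, -0.342 ]), array([ 0.5223, -0.3425]), 0.025043321773409843, np.float64(0.032243150474875054))
(array([276., 244.]), np.int32(5689), array([ 0.5164, -0.2355]), array([ 0.5171, -0.2357]), 0.02523803524672985, np.float64(0.03212700981649477))
(array([549., 313.]), np.int32(290), array([ 0.5407, -0.0559]), array([ 0.5411, -0.0557]), 0.0038270018994808197, np.float64(0.03498600499503067))
```

```bash
python3 -m inch '[{"travel":[-1.5,-0.5,-15],"twist":[0,0,0]},{"travel":[0,0,-20],"twist":[0,0,0]},{"travel":[0,0,-20],"twist":[0,0,0]},{"travel":[0,0,-10],"twist":[0,0,0]},{"travel":[0,0,-5],"twist":[0,0,0]},{"travel":[0,0,0],"twist":[0,0,0]},{"travel":[0,0,0],"twist":[0,0,0]},{"travel":[0,0,0],"twist":[0,0,0]}]' 66; python3 -m inch '[{"travel":[0,0,0],"twist":[0,0,0]},{"travel":[0,0,0],"twist":[0,0,0]},{"travel":[0,0,0],"twist":[0,0,0]},{"travel":[0,0,0],"twist":[0,0,0]},{"travel":[0,0,0],"twist":[0,0,0]},{"travel":[0,0,0],"twist":[0,0,0]},{"travel":[0,0,0],"twist":[0,0,0]},{"travel":[0,0,0],"twist":[0,0,0]}]' 50.5;  python3 -m inch '[{"travel":[0,0,0],"twist":[0,0,0]},{"travel":[0,0,0],"twist":[0,0,0]},{"travel":[0,0,0],"twist":[0,0,0]},{"travel":[0,0,0],"twist":[0,0,0]},{"travel":[0,0,3],"twist":[0,0,0]},{"travel":[0,0,7],"twist":[0,0,0]},{"travel":[0,0,10],"twist":[0,0,0]},{"travel":[0,0,10],"twist":[0,0,0]}]' 49.4; python3 held.py
```

```text
time_s: 29.95
eef_pos: [0.5183, -0.2352, -0.012]
tcp_rot: [-0.1, 1.567, 0.099]
force: [-1.2, -0.4, -0.3]
gripper_width: 0.0658
time_s: 30.75
eef_pos: [0.5178, -0.2349, -0.0128]
tcp_rot: [-0.099, 1.569, 0.099]
force: [0.0, -0.4, 0.6]
gripper_width: 0.0507
time_s: 31.55
eef_pos: [0.518, -0.235, 0.0183]
tcp_rot: [-0.099, 1.568, 0.099]
force: [0.2, -0.0, 0.2]
gripper_width: 0.0498
held n 10941 tool y,z,r [-0.0006 -0.0012  0.0243] topx -0.0448936828685946 world top [ 0.5168 -0.2357  0.0632] TCP [ 0.518  -0.235   0.0183] w 0.04975456925492029
```

```bash
python3 -m inch '[{"travel":[0,0,30],"twist":[0,0,0]},{"travel":[10,10,35],"twist":[0,0,0]},{"travel":[20,25,25],"twist":[0,0,0]},{"travel":[25,35,0],"twist":[0,0,0]},{"travel":[25,40,0],"twist":[0,0,0]},{"travel":[20,35,0],"twist":[0,0,0]},{"travel":[17,25,0],"twist":[0,0,0]},{"travel":[0,8,0],"twist":[0,0,0]}]'; python3 -m inch '[{"travel":[0,0,-20],"twist":[0,0,0]},{"travel":[0,0,-20],"twist":[0,0,0]},{"travel":[0,0,-20],"twist":[0,0,0]},{"travel":[0,0,-14],"twist":[0,0,0]},{"travel":[0,0,0],"twist":[0,0,0]},{"travel":[0,0,0],"twist":[0,0,0]},{"travel":[0,0,0],"twist":[0,0,0]},{"travel":[0,0,0],"twist":[0,0,0]}]'; python3 held.py
```

```text
time_s: 32.4
eef_pos: [0.6364, -0.0541, 0.1073]
tcp_rot: [-0.101, 1.568, 0.102]
force: [0.5, -0.5, -0.5]
gripper_width: 0.0497
time_s: 33.2
eef_pos: [0.6354, -0.0571, 0.0343]
tcp_rot: [-0.099, 1.567, 0.099]
force: [0.3, 0.6, 0.8]
gripper_width: 0.0495
held n 10960 tool y,z,r [-0.0006 -0.0012  0.0243] topx -0.044871581933621896 world top [ 0.6342 -0.0578  0.0791] TCP [ 0.6354 -0.0571  0.0343] w 0.04950186797316559
```

```bash
python3 -m inch '[{"travel":[0.3,0.8,-10],"twist":[0,0,0]},{"travel":[0,0,-12],"twist":[0,0,0]},{"travel":[0,0,-8],"twist":[0,0,0]},{"travel":[0,0,-4],"twist":[0,0,0]},{"travel":[0,0,-2],"twist":[0,0,0]},{"travel":[0,0,-1],"twist":[0,0,0]},{"travel":[0,0,0],"twist":[0,0,0]},{"travel":[0,0,0],"twist":[0,0,0]}]'; python3 held.py
```

```text
time_s: 34.05
eef_pos: [0.6354, -0.0562, -0.0035]
tcp_rot: [-0.099, 1.568, 0.099]
force: [0.1, -0.2, -0.6]
gripper_width: 0.0496
held n 10969 tool y,z,r [-0.0005 -0.0012  0.0243] topx -0.044878496494874104 world top [ 0.6342 -0.0568  0.0414] TCP [ 0.6354 -0.0562 -0.0035] w 0.049598075207019074
```

Seated height reached. Release, then go for the third tin.

```bash
python3 -m inch '[{"travel":[0,0,-0.4],"twist":[0,0,0]},{"travel":[0,0,0],"twist":[0,0,0]},{"travel":[0,0,0],"twist":[0,0,0]},{"travel":[0,0,0],"twist":[0,0,0]},{"travel":[0,0,0],"twist":[0,0,0]},{"travel":[0,0,0],"twist":[0,0,0]},{"travel":[0,0,0],"twist":[0,0,0]},{"travel":[0,0,0],"twist":[0,0,0]}]' 60; python3 -m inch '[{"travel":[0,0,20],"twist":[0,0,0]},{"travel":[0,0,30],"twist":[0,0,0]},{"travel":[0,0,30],"twist":[0,0,0]},{"travel":[-10,-30,25],"twist":[0,0,0]},{"travel":[-15,-45,0],"twist":[0,0,0]},{"travel":[-20,-50,0],"twist":[0,0,0]},{"travel":[-20,-50,0],"twist":[0,0,0]},{"travel":[-20,-45,0],"twist":[0,0,0]}]' 66; python3 -m inch '[{"travel":[-15,-35,-10],"twist":[0,0,0]},{"travel":[-10,-20,-20],"twist":[0,0,0]},{"travel":[-5,-5,-20],"twist":[0,0,0]},{"travel":[0,0,0],"twist":[0,0,0]},{"travel":[0,0,0],"twist":[0,0,0]},{"travel":[0,0,0],"twist":[0,0,0]},{"travel":[0,0,0],"twist":[0,0,0]},{"travel":[0,0,0],"twist":[0,0,0]}]'; python3 - <<'E'
from tins import *
np.set_printoptions(precision=4,suppress=True)
print(state()["eef_pos"]); p,d,m,T,P=shot("wrist","w14.png")
for t in find(P,p): print(t)
p,d,m,T,P=shot("side","s14.png")
for t in find(P,p): print(t)
E
```

```text
time_s: 34.9
eef_pos: [0.6351, -0.0561, -0.0042]
tcp_rot: [-0.099, 1.569, 0.099]
force: [-0.0, 0.3, 0.3]
gripper_width: 0.0598
time_s: 35.7
eef_pos: [0.5521, -0.2707, 0.101]
tcp_rot: [-0.099, 1.568, 0.099]
force: [1.3, -0.3, 0.2]
gripper_width: 0.0661
time_s: 36.5
eef_pos: [0.5236, -0.3287, 0.0516]
tcp_rot: [-0.1, 1.568, 0.099]
force: [-0.8, -0.2, -0.3]
gripper_width: 0.0663
[ 0.5236 -0.3287  0.0516]
(array([253., 248.]), np.int32(6050), array([ 0.5217, -0.343 ]), array([ 0.5226, -0.343 ]), 0.02526613511145115, np.float64(0.03218620603794051))
(array([ 71., 276.]), np.int32(689), array([ 0.0528, -0.086 ]), array([ 0.0525, -0.0896]), 0.06154641881585121, np.float64(0.03690477011621862))
(array([ 19., 279.]), np.int32(403), array([-0.0615, -0.072 ]), array([-0.0619, -0.0783]), 0.04729224368929863, np.float64(0.03655151246335264))
```

View pics/s14.png

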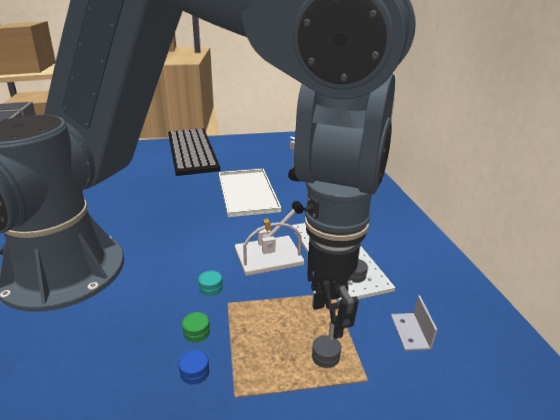

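```bash
python3 -m inch '[{"travel":[0,-13.5,0],"twist":[0,0,0]},{"travel":[0,0,0],"twist":[0,0,0]},{"travel":[0,0,-20],"twist":[0,0,0]},{"travel":[0,0,-25],"twist":[0,0,0]},{"travel":[0,0,-14],"twist":[0,0,0]},{"travel":[0,0,-5],"twist":[0,0,0]},{"travel":[0,0,0],"twist":[0,0,0]},{"travel":[0,0,0],"twist":[0,0,0]}]' 66; python3 -m inch '[{"travel":[0,0,0],"twist":[0,0,0]},{"travel":[0,0,0],"twist":[0,0,0]},{"travel":[0,0,0],"twist":[0,0,0]},{"travel":[0,0,0],"twist":[0,0,0]},{"travel":[0,0,0],"twist":[0,0,0]},{"travel":[0,0,0],"twist":[0,0,0]},{"travel":[0,0,0],"twist":[0,0,0]},{"travel":[0,0,0],"twist":[0,0,0]}]' 50.5;  python3 -m inch '[{"travel":[0,0,0],"twist":[0,0,0]},{"travel":[0,0,0],"twist":[0,0,0]},{"travel":[0,0,0],"twist":[0,0,0]},{"travel":[0,0,0],"twist":[0,0,0]},{"travel":[0,0,3],"twist":[0,0,0]},{"travel":[0,0,7],"twist":[0,0,0]},{"travel":[0,0,10],"twist":[0,0,0]},{"travel":[0,0,10],"twist":[0,0,0]}]' 49.4; python3 held.py
```

```text
time_s: 37.4
eef_pos: [0.5235, -0.3429, -0.0123]
tcp_rot: [-0.1, 1.568, 0.099]
force: [0.2, 0.5, 0.5]
gripper_width: 0.0662
time_s: 38.2
eef_pos: [0.523, -0.3425, -0.0132]
tcp_rot: [-0.099, 1.569, 0.099]
force: [0.0, -1.0, -0.1]
gripper_width: 0.0508
time_s: 39.0
eef_pos: [0.5231, -0.3426, 0.0179]
tcp_rot: [-0.099, 1.568, 0.099]
force: [-0.5, -0.7, -0.6]
gripper_width: 0.0499
held n 11053 tool y,z,r [-0.0006 -0.0011  0.0243] topx -0.045298913243849354 world top [ 0.5221 -0.3433  0.0632] TCP [ 0.5231 -0.3426  0.0179] w 0.049927748530339745
```

```bash
python3 -m inch '[{"travel":[5,10,30],"twist":[0,0,0]},{"travel":[15,30,40],"twist":[0,0,0]},{"travel":[20,40,30],"twist":[0,0,0]},{"travel":[20,45,0],"twist":[0,0,0]},{"travel":[20,45,0],"twist":[0,0,0]},{"travel":[20,45,0],"twist":[0,0,0]},{"travel":[10,45,0],"twist":[0,0,0]},{"travel":[0,45,0],"twist":[0,0,0]}]'; python3 -m inch '[{"travel":[-3,35,0],"twist":[0,0,0]},{"travel":[-5,25,0],"twist":[0,0,0]},{"travel":[0,11,-10],"twist":[0,0,0]},{"travel":[0,0,-25],"twist":[0,0,0]},{"travel":[0,0,-25],"twist":[0,0,0]},{"travel":[0,0,-20],"twist":[0,0,0]},{"travel":[0,0,0],"twist":[0,0,0]},{"travel":[0,0,0],"twist":[0,0,0]}]'; python3 held.py
```

```text
time_s: 39.85
eef_pos: [0.6319, -0.0396, 0.1133]
tcp_rot: [-0.099, 1.568, 0.099]
force: [-0.2, -0.1, -1.2]
gripper_width: 0.0494
time_s: 40.65
eef_pos: [0.623, 0.0289, 0.0333]
tcp_rot: [-0.099, 1.569, 0.099]
force: [0.4, 0.3, -0.8]
gripper_width: 0.0494
held n 11028 tool y,z,r [-0.0006 -0.0011  0.0243] topx -0.04529497871264266 world top [0.622  0.0282 0.0785] TCP [0.623  0.0289 0.0333] w 0.04941228322132543
```

```bash
python3 -m inch '[{"travel":[2.4,4.4,0],"twist":[0,0,0]},{"travel":[0,0,-10],"twist":[0,0,0]},{"travel":[0,0,-12],"twist":[0,0,0]},{"travel":[0,0,-8],"twist":[0,0,0]},{"travel":[0,0,-4],"twist":[0,0,0]},{"travel":[0,0,-2],"twist":[0,0,0]},{"travel":[0,0,-1],"twist":[0,0,0]},{"travel":[0,0,0],"twist":[0,0,0]}]'; python3 held.py; python3 -m inch '[{"travel":[0,0,-0.4],"twist":[0,0,0]},{"travel":[0,0,0],"twist":[0,0,0]},{"travel":[0,0,0],"twist":[0,0,0]},{"travel":[0,0,0],"twist":[0,0,0]},{"travel":[0,0,0],"twist":[0,0,0]},{"travel":[0,0,0],"twist":[0,0,0]},{"travel":[0,0,0],"twist":[0,0,0]},{"travel":[0,0,0],"twist":[0,0,0]}]';  python3 held.py
```

```text
time_s: 41.5
eef_pos: [0.6254, 0.0338, -0.0038]
tcp_rot: [-0.099, 1.568, 0.099]
force: [-0.3, -0.4, -1.2]
gripper_width: 0.0495
held n 11029 tool y,z,r [-0.0006 -0.0011  0.0243] topx -0.04529405309306642 world top [0.6244 0.033  0.0415] TCP [ 0.6254  0.0338 -0.0038] w 0.049482390510447144
time_s: 42.35
eef_pos: [0.6256, 0.0338, -0.0041]
tcp_rot: [-0.099, 1.568, 0.099]
force: [-0.0, -0.2, 5.5]
gripper_width: 0.0494
held n 11037 tool y,z,r [-0.0006 -0.0011  0.0243] topx -0.04532549328511578 world top [0.6245 0.0331 0.0412] TCP [ 0.6256  0.0338 -0.0041] w 0.04937060690741976
```

Force shows bed contact. Release, rise and look over all the nests.

```bash
python3 -m inch '[{"travel":[0,0,0],"twist":[0,0,0]},{"travel":[0,0,0],"twist":[0,0,0]},{"travel":[0,0,0],"twist":[0,0,0]},{"travel":[0,0,0],"twist":[0,0,0]},{"travel":[0,0,0],"twist":[0,0,0]},{"travel":[0,0,0],"twist":[0,0,0]},{"travel":[0,0,0],"twist":[0,0,0]},{"travel":[0,0,0],"twist":[0,0,0]}]' 60; python3 -m inch '[{"travel":[0,0,25],"twist":[0,0,0]},{"travel":[0,0,40],"twist":[0,0,0]},{"travel":[0,0,50],"twist":[0,0,0]},{"travel":[0,0,50],"twist":[0,0,0]},{"travel":[-20,0,50],"twist":[0,0,0]},{"travel":[-45,-10,30],"twist":[0,0,0]},{"travel":[-45,-10,0],"twist":[0,0,0]},{"travel":[-45,-20,0],"twist":[0,0,0]}]' 60; python3 - <<'E'
from tins import *
from pins import pins
from sh import measure
np.set_printoptions(precision=4,suppress=True)
print(state()["eef_pos"]); p,d,m,T,P=shot("wrist","w15.png")
for t in find(P,p): print(t)
pins(P)
p,d,m,T,P=shot("side","s15.png"); measure(P,"side"); pins(P)
for t in find(P,p): print(t)
E
```

```text
time_s: 43.2
eef_pos: [0.6253, 0.0338, -0.0044]
tcp_rot: [-0.099, 1.569, 0.099]
force: [0.5, -0.6, -0.1]
gripper_width: 0.06
time_s: 44.0
eef_pos: [0.4747, -0.005, 0.2348]
tcp_rot: [-0.1, 1.567, 0.1]
force: [0.3, -0.8, 0.5]
gripper_width: 0.0601
[ 0.4747 -0.005   0.2348]
(array([142., 305.]), np.int32(1410), array([ 0.6439, -0.1453]), array([ 0.6444, -0.1457]), 0.025082645937800407, np.float64(0.041053412601324835))
(array([222., 307.]), np.int32(1026), array([ 0.6338, -0.0494]), array([ 0.6344, -0.0569]), 0.02467339299619198, np.float64(0.04100738193186951))
(array([296., 310.]), np.int32(1424), array([0.6243, 0.0359]), array([0.6246, 0.0364]), 0.024825140833854675, np.float64(0.041035016973275606))
(array([547., 340.]), np.int32(692), array([0.6404, 0.3806]), array([0.6404, 0.3828]), 0.023913666605949402, np.float64(0.031243651633678038))
(array([ 25., 341.]), np.int32(759), array([ 0.7217, -0.3035]), array([ 0.7209, -0.304 ]), 0.035578057169914246, np.float64(0.03634129760894167))
 zbed 0.01217592234562187 n 8
 centre [ 0.6366 -0.0579  0.1153] res mm [ 3.1  9.6 13.2  1.9 10.9 13.4
[... 801 characters left out ...]
32(301), array([ 0.6319, -0.0581]), array([ 0.633 , -0.0574]), 0.025915011763572693, np.float64(0.040660946625461714))
(array([355., 269.]), np.int32(361), array([ 0.6421, -0.1473]), array([ 0.6444, -0.1477]), 0.025545984506607056, np.float64(0.04057561005942345))
(array([ 70., 277.]), np.int32(730), array([ 0.05  , -0.0872]), array([ 0.0499, -0.0904]), 0.06372713297605515, np.float64(0.036996045722204385))
(array([ 19., 279.]), np.int32(387), array([-0.0611, -0.0724]), array([-0.0621, -0.0774]), 0.04853611811995506, np.float64(0.03677704641662127))
(array([425., 319.]), np.int32(202), array([ 0.7192, -0.3127]), array([ 0.7185, -0.3126]), 0.04019748046994209, np.float64(0.03643755267799731))
```

View pics/w15.png

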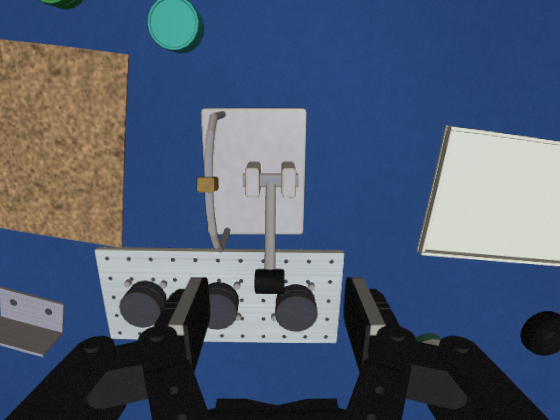

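View pics/s15.png

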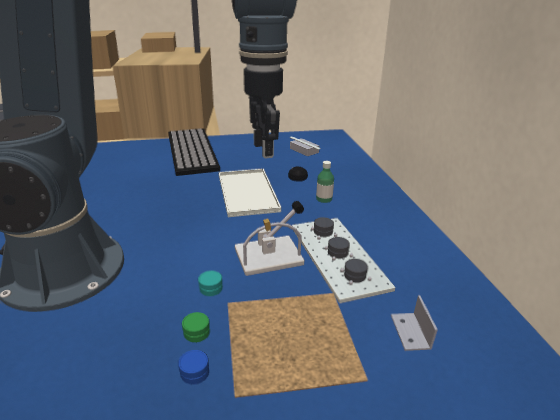

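```bash
python3 -m inch '[{"travel":[20,2,0],"twist":[0,0,0]},{"travel":[30,2,0],"twist":[0,0,0]},{"travel":[30,2,0],"twist":[0,0,0]},{"travel":[21,1,0],"twist":[0,0,0]},{"travel":[0,0,-30],"twist":[0,0,0]},{"travel":[0,0,-30],"twist":[0,0,0]},{"travel":[0,0,0],"twist":[0,0,0]},{"travel":[0,0,0],"twist":[0,0,0]}]' 0; python3 -c "
from h import *
shot('side','s16.png');p=cv2.imread('pics/s16.png')[110:280,210:380];cv2.imwrite('pics/s16c.png',cv2.resize(p,None,fx=3.5,fy=3.5))"
```

```text
time_s: 44.9
eef_pos: [0.5767, 0.0017, 0.1749]
tcp_rot: [-0.099, 1.569, 0.099]
force: [0.4, -0.3, -0.0]
gripper_width: -0.0003
```

View pics/s16c.png

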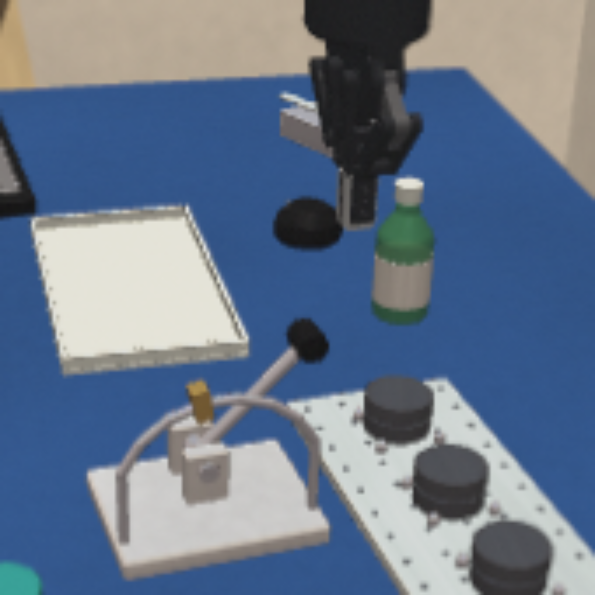

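```bash
python3 -m inch '[{"travel":[0,0,-30],"twist":[0,0,0]},{"travel":[0,0,-30],"twist":[0,0,0]},{"travel":[0,0,-24],"twist":[0,0,0]},{"travel":[0,0,0],"twist":[0,0,0]},{"travel":[-4,-0.5,0],"twist":[0,0,0]},{"travel":[-5,-0.6,0],"twist":[0,0,0]},{"travel":[-6,-0.7,1],"twist":[0,0,0]},{"travel":[-6,-0.7,1],"twist":[0,0,0]}]'; python3 -m inch '[{"travel":[-6,-0.7,1],"twist":[0,0,0]},{"travel":[-6,-0.7,2],"twist":[0,0,0]},{"travel":[-6,-0.7,2],"twist":[0,0,0]},{"travel":[-6,-0.7,2],"twist":[0,0,0]},{"travel":[-6,-0.7,2],"twist":[0,0,0]},{"travel":[-6,-0.7,2],"twist":[0,0,0]},{"travel":[-5,-0.6,2],"twist":[0,0,0]},{"travel":[-5,-0.6,2],"twist":[0,0,0]}]';  python3 -m inch '[{"travel":[-5,-0.6,2],"twist":[0,0,0]},{"travel":[-5,-0.6,1],"twist":[0,0,0]},{"travel":[-4,-0.5,0],"twist":[0,0,0]},{"travel":[-3,-0.4,0],"twist":[0,0,0]},{"travel":[0,0,0],"twist":[0,0,0]},{"travel":[0,0,0],"twist":[0,0,0]},{"travel":[0,0,0],"twist":[0,0,0]},{"travel":[0,0,0],"twist":[0,0,0]}]'; python3 - <<'E'
from sh import *
np.set_printoptions(precision=4,suppress=True)
measure(shot("side","s17.png")[4],"side")
p=cv2.imread('pics/s17.png')[160:280,210:330];cv2.imwrite('pics/s17c.png',cv2.resize(p,None,fx=5,fy=5,interpolation=cv2.INTER_CUBIC))
E
```

```text
time_s: 45.75
eef_pos: [0.5632, -0.0003, 0.098]
tcp_rot: [-0.099, 1.552, 0.099]
force: [33.5, 6.3, 30.6]
gripper_width: -0.0
time_s: 46.55
eef_pos: [0.509, -0.0063, 0.1072]
tcp_rot: [-0.099, 1.569, 0.099]
force: [0.9, -0.5, -1.2]
gripper_width: -0.0001
time_s: 47.35
eef_pos: [0.4928, -0.0083, 0.1101]
tcp_rot: [-0.099, 1.569, 0.099]
force: [0.7, -0.2, -0.4]
gripper_width: -0.0002
side plate a [-0.0691  0.0688] b [-0.0737  0.0342] 0.016227314363376964
 rail b -0.05213634655486585
 rail centre a,z [0.0003 0.0368] 302
 clip n 32 a [-0.0189 -0.0139 -0.0089] z [0.1176 0.1221 0.1243] ang(lean+x) -0.1759438183534387
 knob n 269 a [-0.0107  0.0101  0.0282] b [-0.0146 -0.0095  0.0106] z [0.1307 0.1618]
 lean knob [0.0688] shutter [0.7312]
```

View pics/s17c.png

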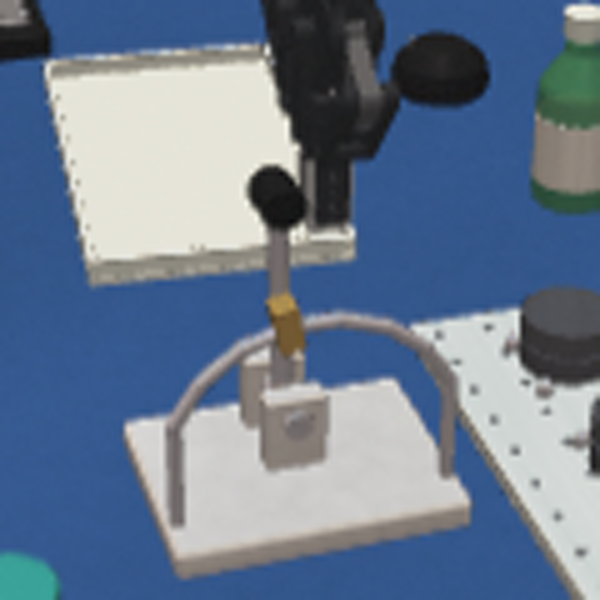

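```bash
cat > ang.py <<'E'
from h import *
def ang(n,h=(.4708,-.0127),e=np.array([.9925,.1224]),f=None,show=True):
    p,d,m,T,P=shot(n,f); nn=np.array([-e[1],e[0],0]); e3=np.array([e[0],e[1],0]); H=np.array([h[0],h[1],.04])
    def hit(uv,b):
        w=T[:3,:3]@rays(m,uv)[0]; t=((H+b*nn-T[:3,3])@nn)/(w@nn); X=T[:3,3]+t*w-H; return X@e3,X[2]
    hsv=cv2.cvtColor(p,cv2.COLOR_RGB2HSV); near=(abs(P[...,0]-.47)<.12)&(abs(P[...,1]+.03)<.1)&(P[...,2]>.06)&(P[...,2]<.17)
    br=(hsv[...,0]>12)&(hsv[...,0]<28)&(hsv[...,1]>120)&(cv2.dilate(near.astype(np.uint8),np.ones((5,5)))>0)
    k,L,st,ce=cv2.connectedComponentsWithStats(br.astype(np.uint8)); r={}
    if k>1:
        i=1+st[1:,4].argmax(); a,z=hit(ce[i],-.05); r["clip"]=(st[i,4],ce[i].round(1),round(a,4),round(z,4),"r",round(float(np.hypot(a,z)),4),"sh",round(.8-float(np.arctan2(a,z)),3))
    dk=(p.max(2)<75)&(cv2.dilate(near.astype(np.uint8),np.ones((5,5)))>0)
    u0=None
    k,L,st,ce=cv2.connectedComponentsWithStats(dk.astype(np.uint8))
    for i in range(1,k):
        if st[i,4]>40:
            a,z=hit(ce[i],0); r["dark%d"%i]=(st[i,4],ce[i].round(1),round(a,4),round(z,4),"r",round(float(np.hypot(a,z)),4),"sh",round(.8-float(np.arctan2(a,z)),3))
    print(n); [print("  ",q,v) for q,v in r.items()]
    for o in cut_out(n,"shutter_knob")[:2]:
        v,u=np.nonzero(o["pixels"]); c=[u.mean(),v.mean()]; a,z=hit(c,0); print("   cut",round(o["conf"],2),np.round(c,1),len(u),"r",round(float(np.hypot(a,z)),4),"sh",round(.8-float(np.arctan2(a,z)),3))
if __name__=="__main__":
    import sys
    for n in sys.argv[1:]: ang(n)
E
python3 ang.py side wrist
```

```text
side
   clip (np.int32(51), array([267. , 224.1]), np.float64(-0.0125), np.float64(0.0732), 'r', 0.0743, 'sh', 0.969)
   dark1 (np.int32(229), array([270.9, 197.5]), np.float64(0.0111), np.float64(0.1088), 'r', 0.1093, 'sh', 0.698)
   cut 0.73 [264.9 204.8] 149 r 0.0926 sh 0.829
   cut 0.63 [415.6 327.6] 1439 r 0.6704 sh -1.489
wrist
   clip (np.int32(1037), array([167.5, 210.3]), np.float64(-0.0113), np.float64(0.0728), 'r', 0.0737, 'sh', 0.954)
   dark2 (np.int32(244), array([180.4, 205.9]), np.float64(-0.0605), np.float64(0.2272), 'r', 0.2351, 'sh', 1.06)
   dark5 (np.int32(6286), array([275. , 281.4]), np.float64(0.0835), np.float64(-0.0318), 'r', 0.0894, 'sh', -1.135)
   dark8 (np.int32(42), array([199.5, 298.4]), np.float64(-0.0593), np.float64(0.2268), 'r', 0.2344, 'sh', 1.056)
   dark12 (np.int32(62), array([228. , 334.4]), np.float64(-0.0574), np.float64(0.2249), 'r', 0.2321, 'sh', 1.05)
   dark13 (np.int32(101), array([325.9, 334.8]), np.float64(-0.0654), np.float64(0.2354), 'r', 0.2444, 'sh', 1.071)
   cut 0.98 [274.6 253.6] 4716 r 0.0535 sh 0.391
```

```bash
python3 -m inch '[{"travel":[-3,-0.4,0],"twist":[0,0,0]},{"travel":[-3,-0.4,0],"twist":[0,0,0]},{"travel":[-3,-0.4,0],"twist":[0,0,0]},{"travel":[-2,-0.2,0],"twist":[0,0,0]},{"travel":[-2,-0.2,0],"twist":[0,0,0]},{"travel":[0,0,0],"twist":[0,0,0]},{"travel":[0,0,0],"twist":[0,0,0]},{"travel":[0,0,0],"twist":[0,0,0]}]'; python3 -m inch '[{"travel":[8,1,0],"twist":[0,0,0]},{"travel":[15,2,20],"twist":[0,0,0]},{"travel":[15,2,30],"twist":[0,0,0]},{"travel":[0,0,30],"twist":[0,0,0]},{"travel":[-30,0,10],"twist":[0,0,0]},{"travel":[-40,0,0],"twist":[0,0,0]},{"travel":[-40,0,0],"twist":[0,0,0]},{"travel":[0,0,0],"twist":[0,0,0]}]'; python3 ang.py side wrist
```

```text
time_s: 48.4
eef_pos: [0.4796, -0.0099, 0.1101]
tcp_rot: [-0.099, 1.569, 0.099]
force: [0.4, -0.2, -1.4]
gripper_width: -0.0001
time_s: 49.2
eef_pos: [0.4045, -0.0048, 0.2005]
tcp_rot: [-0.099, 1.569, 0.099]
force: [1.0, 0.5, -0.4]
gripper_width: -0.0001
side
   clip (np.int32(52), array([266.9, 224.1]), np.float64(-0.0126), np.float64(0.0733), 'r', 0.0744, 'sh', 0.971)
   dark1 (np.int32(104), array([259.4, 200.6]), np.float64(-0.0152), np.float64(0.1051), 'r', 0.1061, 'sh', 0.944)
   cut 0.55 [260.9 209.5] 231 r 0.0829 sh 0.946
   cut 0.51 [342.4 264.4] 3172 r 0.2397 sh -1.289
wrist
   clip (np.int32(369), array([193.9, 276.9]), np.float64(-0.011), np.float64(0.0723), 'r', 0.0731, 'sh', 0.95)
   dark1 (np.int32(532), array([247.4, 284.5]), np.float64(-0.0538), np.float64(0.1593), 'r', 0.1681, 'sh', 1.126)
   dark3 (np.int32(83), array([195.7, 269.7]), np.float64(-0.1154), np.float64(0.2625), 'r', 0.2868, 'sh', 1.214)
   cut 0.59 [250.6 277.7] 616 r 0.1453 sh 1.123
```

```bash
cat > ang2.py <<'E'
from ang import *
def a2(n,kuv,cuv,m,T,h=(.4708,-.0127),e=np.array([.9925,.1224])):
    for lab,uv,r in(("knob",kuv,.105),("clip",cuv,.072)):
        th=0.
        for _ in range(20):
            X=atz(m,T,[uv],.04+r*np.cos(th))[0]; a=(X[:2]-h)@e; th=np.arcsin(np.clip(a/r,-1,1))
        print(n,lab,"a",round(a,4),"b",round(float((X[:2]-h)@np.array([-e[1],e[0]])),4),"sh",round(.8-th,3))
E
python3 -m inch '[{"travel":[-10,-15,0],"twist":[0,0,0]},{"travel":[-10,-20,0],"twist":[0,0,0]},{"travel":[-10,-20,10],"twist":[0,0,0]},{"travel":[0,-20,10],"twist":[0,0,0]},{"travel":[0,-20,0],"twist":[0,0,0]},{"travel":[0,-10,0],"twist":[0,0,0]},{"travel":[0,0,0],"twist":[0,0,0]},{"travel":[0,0,0],"twist":[0,0,0]}]' 0; python3 - <<'E'
from h import *
shot("top","t18.png"); shot("wrist","w18.png")
E
python3 ang.py side wrist top
```

```text
time_s: 50.2
eef_pos: [0.378, -0.1096, 0.2199]
tcp_rot: [-0.098, 1.569, 0.099]
force: [-1.2, 0.1, 0.3]
gripper_width: 0.0
side
   clip (np.int32(52), array([266.9, 224.1]), np.float64(-0.0126), np.float64(0.0733), 'r', 0.0744, 'sh', 0.971)
   dark1 (np.int32(102), array([259.4, 200.6]), np.float64(-0.0153), np.float64(0.105), 'r', 0.1061, 'sh', 0.945)
   cut 0.73 [297.6 173.7] 224 r 0.1745 sh 0.374
   cut 0.56 [261.  210.9] 238 r 0.0791 sh 0.949
wrist
   clip (np.int32(200), array([318.3, 310.9]), np.float64(-0.0201), np.float64(0.0871), 'r', 0.0894, 'sh', 1.027)
   dark1 (np.int32(1027), array([381.9, 323.7]), np.float64(-0.017), np.float64(0.101), 'r', 0.1024, 'sh', 0.967)
   dark5 (np.int32(102), array([314.6, 308.6]), np.float64(0.2512), np.float64(-0.3312), 'r', 0.4157, 'sh', -1.693)
   cut 0.91 [378.3 316.9] 1179 r 0.0917 sh 0.976
top
   clip (np.int32(12), array([293.2, 230.4]), np.float64(-0.0053), np.float64(0.0225), 'r', 0.0231, 'sh', 1.033)
   dark1 (np.int32(106), array([270.3, 233.1]), np.float64(-0.0004), np.float64(-0.0325), 'r', 0.0325, 'sh', 3.93)
   cut 0.64 [270.2 232.6] 130 r 0.0348 sh -2.311
```

View pics/w18.png

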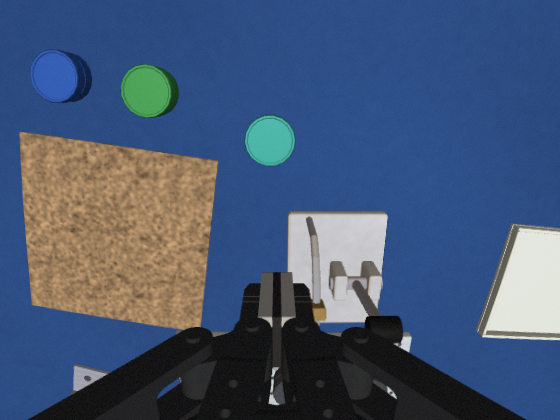

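View pics/t18.png

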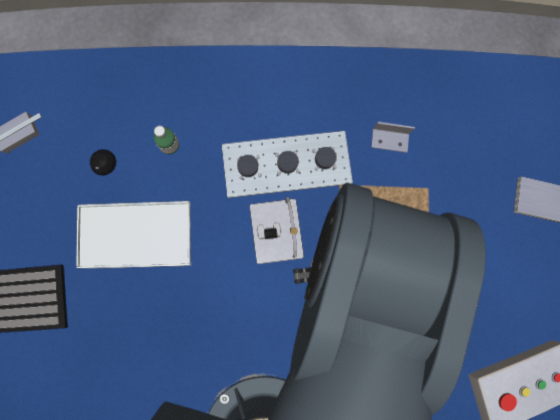

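```bash
python3 -m inch '[{"travel":[10,0,10],"twist":[0,0,0]},{"travel":[20,0,10],"twist":[0,0,0]},{"travel":[25,0,0],"twist":[0,0,0]},{"travel":[25,0,0],"twist":[0,0,0]},{"travel":[10,0,0],"twist":[0,0,0]},{"travel":[0,0,0],"twist":[0,0,0]},{"travel":[0,0,0],"twist":[0,0,0]},{"travel":[0,0,0],"twist":[0,0,0]}]' 0; cat > ang3.py <<'E'
from ang2 import *
def run(n,f=None):
    p,d,m,T,P=shot(n,f)
    near=(abs(P[...,0]-.47)<.12)&(abs(P[...,1]+.03)<.075)&(P[...,2]>.06)&(P[...,2]<.165); near=cv2.dilate(near.astype(np.uint8),np.ones((3,3)))>0
    g=p.astype(int); br=near&(g[...,0]-g[...,2]>45)
    dk=near&(p.max(2)<75)
    def c(k):
        q,L,st,ce=cv2.connectedComponentsWithStats(k.astype(np.uint8)); i=1+st[1:,4].argmax(); return ce[i],st[i]
    kc,ks=c(dk); cc,cs=c(br); print(n,"knob",kc.round(1),ks,"clip",cc.round(1),cs); a2(n,kc,cc,m,T)
if __name__=="__main__":
    run("wrist","w19.png"); run("top"); run("side")
E
python3 ang3.py; python3 ang.py side wrist
```

```text
time_s: 51.4
eef_pos: [0.467, -0.1099, 0.2405]
tcp_rot: [-0.099, 1.569, 0.099]
force: [-0.0, 0.2, 1.0]
gripper_width: 0.0003
wrist knob [399.4 214.6] [ 367  196   57   35 1250] clip [333.  207.6] [325 201  17  14 232]
wrist knob a -0.0151 b -0.0024 sh 0.945
wrist clip a -0.0104 b -0.0485 sh 0.945
top knob [270.3 233.1] [265 228  12  11 106] clip [293.4 230.8] [291 228   6   6  30]
top knob a -0.012 b 0.0036 sh 0.915
top clip a -0.0104 b -0.0468 sh 0.945
side knob [259.4 200.6] [254 195  11  13 102] clip [267.  224.3] [263 219   8  12  57]
side knob a -0.0148 b 0.0018 sh 0.942
side clip a -0.0117 b -0.0472 sh 0.963
side
   clip (np.int32(52), array([266.9, 224.1]), np.float64(-0.0126), np.float64(0.0733), 'r', 0.0744, 'sh', 0.971)
   dark1 (np.int32(101), array([259.3, 200.6]), np.float64(-0.0154), np.float64(0.1051), 'r', 0.1063, 'sh', 0.945)
   cut 0.68 [260.2 205.6] 166 r 0.0931 sh 0.947
wrist
   clip (np.int32(256), array([331.8, 206.2]), np.float64(-0.0115), np.float64(0.0728), 'r', 0.0738, 'sh', 0.957)
   dark2 (np.int32(1261), array([399.5, 213.6]), np.float64(-0.013), np.float64(0.0968), 'r', 0.0977, 'sh', 0.933)
   cut 0.88 [399.3 212.8] 1255 r 0.0972 sh 0.939
   cut 0.62 [511.8 378.7] 2865 r 0.2519 sh 0.771
```

View pics/w19.png

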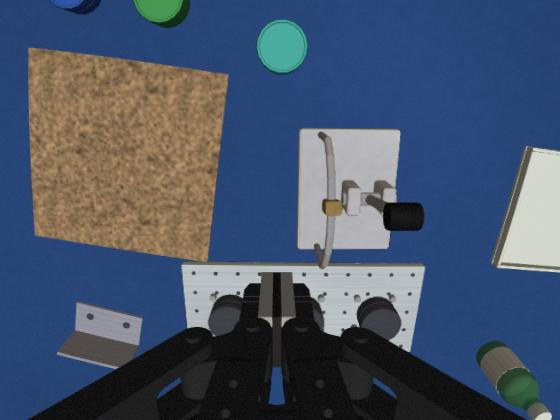

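```bash
python3 -m inch '[{"travel":[15,20,0],"twist":[0,0,0]},{"travel":[15,30,0],"twist":[0,0,0]},{"travel":[10,30,0],"twist":[0,0,0]},{"travel":[10,24,-10],"twist":[0,0,0]},{"travel":[0,0,-40],"twist":[0,0,0]},{"travel":[0,0,-40],"twist":[0,0,0]},{"travel":[0,0,-40],"twist":[0,0,0]},{"travel":[0,0,0],"twist":[0,0,0]}]' 0; python3 -m inch '[{"travel":[0,0,0],"twist":[0,0,0]},{"travel":[-6,-0.7,0],"twist":[0,0,0]},{"travel":[-6,-0.7,0],"twist":[0,0,0]},{"travel":[-6,-0.7,0],"twist":[0,0,0]},{"travel":[-6,-0.7,0],"twist":[0,0,0]},{"travel":[0,0,0],"twist":[0,0,0]},{"travel":[0,0,0],"twist":[0,0,0]},{"travel":[0,0,0],"twist":[0,0,0]}]'
```

```text
time_s: 52.55
eef_pos: [0.5145, -0.0058, 0.1061]
tcp_rot: [-0.099, 1.576, 0.1]
force: [-0.4, -0.2, 0.3]
gripper_width: -0.0002
time_s: 53.35
eef_pos: [0.494, -0.0087, 0.1103]
tcp_rot: [-0.099, 1.568, 0.099]
force: [-0.1, -0.5, -0.4]
gripper_width: -0.0002
```

```bash
python3 -m inch '[{"travel":[-5,-0.6,0],"twist":[0,0,0]},{"travel":[-4,-0.5,0],"twist":[0,0,0]},{"travel":[-3,-0.4,0],"twist":[0,0,0]},{"travel":[-2,-0.2,0],"twist":[0,0,0]},{"travel":[-1.2,-0.1,0],"twist":[0,0,0]},{"travel":[0,0,0],"twist":[0,0,0]},{"travel":[0,0,0],"twist":[0,0,0]},{"travel":[0,0,0],"twist":[0,0,0]}]'; python3 -m inch '[{"travel":[-0.9,-0.1,0],"twist":[0,0,0]},{"travel":[0,0,0],"twist":[0,0,0]},{"travel":[0,0,0],"twist":[0,0,0]},{"travel":[0,0,0],"twist":[0,0,0]},{"travel":[0,0,0],"twist":[0,0,0]},{"travel":[0,0,0],"twist":[0,0,0]},{"travel":[0,0,0],"twist":[0,0,0]},{"travel":[0,0,0],"twist":[0,0,0]}]'
```

```text
time_s: 54.15
eef_pos: [0.4786, -0.0105, 0.1102]
tcp_rot: [-0.099, 1.569, 0.099]
force: [1.2, 0.4, 0.1]
gripper_width: 0.0002
time_s: 54.95
eef_pos: [0.4777, -0.0106, 0.1103]
tcp_rot: [-0.099, 1.568, 0.099]
force: [1.7, 0.4, -1.7]
gripper_width: -0.0001
```

Retreat and measure. The lever is now let go.

```bash
python3 -m inch '[{"travel":[8,1,0],"twist":[0,0,0]},{"travel":[15,2,10],"twist":[0,0,0]},{"travel":[15,2,30],"twist":[0,0,0]},{"travel":[0,0,40],"twist":[0,0,0]},{"travel":[-10,-30,40],"twist":[0,0,0]},{"travel":[-20,-40,20],"twist":[0,0,0]},{"travel":[-20,-40,0],"twist":[0,0,0]},{"travel":[0,0,0],"twist":[0,0,0]}]'; python3 -m inch '[{"travel":[0,0,0],"twist":[0,0,0]},{"travel":[0,0,0],"twist":[0,0,0]},{"travel":[0,0,0],"twist":[0,0,0]},{"travel":[0,0,0],"twist":[0,0,0]},{"travel":[0,0,0],"twist":[0,0,0]},{"travel":[0,0,0],"twist":[0,0,0]},{"travel":[0,0,0],"twist":[0,0,0]},{"travel":[0,0,0],"twist":[0,0,0]}]' ; python3 ang3.py; python3 ang.py side wrist; python3 - <<'E'
import cv2
p=cv2.imread("pics/w19.png"); cv2.imwrite("pics/w19c.png",cv2.resize(p[100:260,250:450],None,fx=3.7,fy=3.7,interpolation=cv2.INTER_CUBIC))
E
```

```text
time_s: 55.75
eef_pos: [0.4648, -0.1186, 0.2504]
tcp_rot: [-0.097, 1.568, 0.095]
force: [-0.1, 0.7, 0.7]
gripper_width: -0.0001
time_s: 56.55
eef_pos: [0.4659, -0.115, 0.2495]
tcp_rot: [-0.099, 1.568, 0.099]
force: [-0.5, -0.5, -0.8]
gripper_width: 0.0002
wrist knob [401.6 211. ] [ 370  195   56   32 1186] clip [337.  206.4] [329 200  17  14 227]
wrist knob a -0.0167 b -0.0025 sh 0.96
wrist clip a -0.0104 b -0.0485 sh 0.944
top knob [270.3 233.9] [265 229  12  11 110] clip [293.5 230.7] [291 228   6   6  31]
top knob a -0.0136 b 0.0037 sh 0.93
top clip a -0.0102 b -0.0469 sh 0.942
side knob [258.7 200.9] [254 195  11  13 102] clip [267.  224.3] [263 219   8  12  57]
side knob a -0.0164 b 0.0012 sh 0.957
side clip a -0.0117 b -0.0472 sh 0.963
side
   clip (np.int32(51), array([266.9, 224. ]), np.float64(-0.0126), np.float64(0.0736), 'r', 0.0747, 'sh', 0.97)
   dark1 (np.int32(102), array([258.7, 200.9]), np.float64(-0.0167), np.float64(0.1044), 'r', 0.1057, 'sh', 0.959)
   cut 0.56 [260.2 209.9] 223 r 0.0824 sh 0.966
   cut 0.43 [342.7 264.3] 3293 r 0.2401 sh -1.286
wrist
   clip (np.int32(241), array([335.8, 205.7]), np.float64(-0.0117), np.float64(0.0736), 'r', 0.0745, 'sh', 0.958)
   dark2 (np.int32(1198), array([401.4, 210.9]), np.float64(-0.0145), np.float64(0.0964), 'r', 0.0975, 'sh', 0.949)
   cut 0.71 [400.5 210.1] 1187 r 0.0952 sh 0.953
```

View pics/w19c.png

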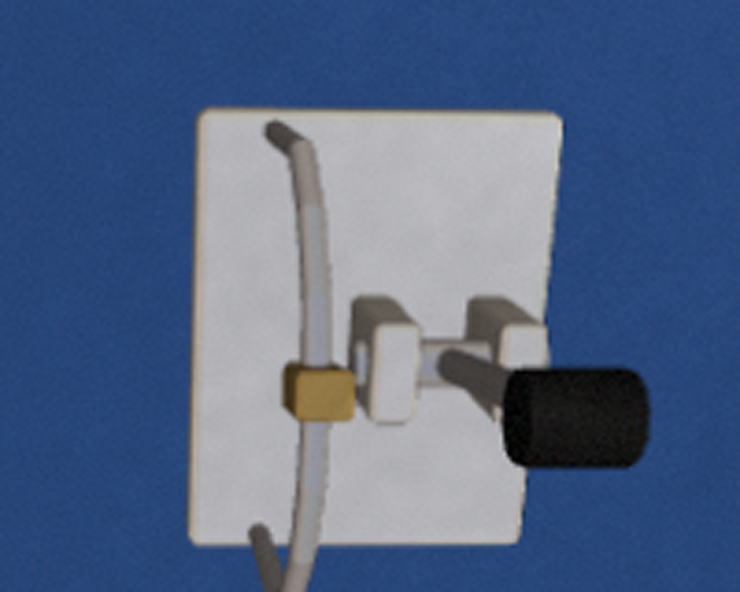

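```bash
python3 -m inch '[{"travel":[-12,25,0],"twist":[0,0,0]},{"travel":[-12,25,0],"twist":[0,0,0]},{"travel":[-12,25,0],"twist":[0,0,0]},{"travel":[-10,22,0],"twist":[0,0,0]},{"travel":[0,0,0],"twist":[0,0,0]},{"travel":[0,0,0],"twist":[0,0,0]},{"travel":[0,0,0],"twist":[0,0,0]},{"travel":[0,0,0],"twist":[0,0,0]}]'; python3 -m inch '[{"travel":[0,0,0],"twist":[0,0,0]},{"travel":[0,0,0],"twist":[0,0,0]},{"travel":[0,0,0],"twist":[0,0,0]},{"travel":[0,0,0],"twist":[0,0,0]},{"travel":[0,0,0],"twist":[0,0,0]},{"travel":[0,0,0],"twist":[0,0,0]},{"travel":[0,0,0],"twist":[0,0,0]},{"travel":[0,0,0],"twist":[0,0,0]}]'; python3 -m inch '[{"travel":[0,0,-40],"twist":[0,0,0]},{"travel":[0,0,-40],"twist":[0,0,0]},{"travel":[0,0,-40],"twist":[0,0,0]},{"travel":[0,0,-38],"twist":[0,0,0]},{"travel":[0,0,0],"twist":[0,0,0]},{"travel":[0,0,0],"twist":[0,0,0]},{"travel":[0,0,0],"twist":[0,0,0]},{"travel":[0,0,0],"twist":[0,0,0]}]'
```

```text
time_s: 57.7
eef_pos: [0.4202, -0.0186, 0.2494]
tcp_rot: [-0.098, 1.569, 0.098]
force: [0.4, -0.0, 0.2]
gripper_width: 0.0
time_s: 58.5
eef_pos: [0.4199, -0.018, 0.2495]
tcp_rot: [-0.099, 1.568, 0.099]
force: [-0.1, 0.3, 0.3]
gripper_width: 0.0002
time_s: 59.3
eef_pos: [0.4213, -0.0181, 0.0932]
tcp_rot: [-0.099, 1.566, 0.099]
force: [-1.4, -0.1, 0.8]
gripper_width: -0.0
```

```bash
python3 -m inch '[{"travel":[5,0.6,0],"twist":[0,0,0]},{"travel":[6,0.7,0],"twist":[0,0,0]},{"travel":[6,0.7,0],"twist":[0,0,0]},{"travel":[6,0.7,0],"twist":[0,0,0]},{"travel":[6,0.7,0],"twist":[0,0,0]},{"travel":[6,0.7,0],"twist":[0,0,0]},{"travel":[6,0.7,0],"twist":[0,0,0]},{"travel":[6,0.7,0],"twist":[0,0,0]}]'; python3 -m inch '[{"travel":[6,0.7,0],"twist":[0,0,0]},{"travel":[6,0.7,0],"twist":[0,0,0]},{"travel":[6,0.7,0],"twist":[0,0,0]},{"travel":[6,0.7,-1],"twist":[0,0,0]},{"travel":[6,0.7,-1],"twist":[0,0,0]},{"travel":[6,0.7,0],"twist":[0,0,0]},{"travel":[4,0.5,0],"twist":[0,0,0]},{"travel":[0,0,0],"twist":[0,0,0]}]'; python3 -m inch '[{"travel":[3,0.4,0],"twist":[0,0,0]},{"travel":[3,0.4,0],"twist":[0,0,0]},{"travel":[2,0.2,0],"twist":[0,0,0]},{"travel":[1,0.1,0],"twist":[0,0,0]},{"travel":[1,0.1,0],"twist":[0,0,0]},{"travel":[0,0,0],"twist":[0,0,0]},{"travel":[0,0,0],"twist":[0,0,0]},{"travel":[0,0,0],"twist":[0,0,0]}]'
```

```text
time_s: 60.1
eef_pos: [0.4673, -0.0124, 0.0913]
tcp_rot: [-0.099, 1.569, 0.099]
force: [-2.6, -0.2, -0.8]
gripper_width: 0.0002
time_s: 60.9
eef_pos: [0.5077, -0.0078, 0.0896]
tcp_rot: [-0.099, 1.568, 0.099]
force: [0.3, -0.3, 0.7]
gripper_width: 0.0001
time_s: 61.7
eef_pos: [0.517, -0.0066, 0.0896]
tcp_rot: [-0.099, 1.568, 0.099]
force: [-0.3, 0.3, 0.1]
gripper_width: -0.0001
```

```bash
python3 -m inch '[{"travel":[1.5,0.2,0],"twist":[0,0,0]},{"travel":[1.5,0.2,0],"twist":[0,0,0]},{"travel":[1.5,0.2,0],"twist":[0,0,0]},{"travel":[1,0.1,0],"twist":[0,0,0]},{"travel":[1,0.1,0],"twist":[0,0,0]},{"travel":[1,0.1,0],"twist":[0,0,0]},{"travel":[0,0,0],"twist":[0,0,0]},{"travel":[0,0,0],"twist":[0,0,0]}]'; python3 -m inch '[{"travel":[1,0.1,0],"twist":[0,0,0]},{"travel":[0,0,0],"twist":[0,0,0]},{"travel":[1,0.1,0],"twist":[0,0,0]},{"travel":[0,0,0],"twist":[0,0,0]},{"travel":[1,0.1,0],"twist":[0,0,0]},{"travel":[0,0,0],"twist":[0,0,0]},{"travel":[0,0,0],"twist":[0,0,0]},{"travel":[0,0,0],"twist":[0,0,0]}]'
```

```text
time_s: 62.5
eef_pos: [0.5246, -0.0057, 0.0895]
tcp_rot: [-0.099, 1.568, 0.099]
force: [-1.4, -0.2, -0.2]
gripper_width: -0.0004
time_s: 63.3
eef_pos: [0.5261, -0.0055, 0.0891]
tcp_rot: [-0.099, 1.571, 0.099]
force: [-10.8, -2.0, 1.3]
gripper_width: 0.0
```

```bash
python3 -m inch '[{"travel":[-4,-0.5,0],"twist":[0,0,0]},{"travel":[-15,-2,0],"twist":[0,0,0]},{"travel":[-20,-2,5],"twist":[0,0,0]},{"travel":[0,0,35],"twist":[0,0,0]},{"travel":[0,0,40],"twist":[0,0,0]},{"travel":[0,10,40],"twist":[0,0,0]},{"travel":[0,20,30],"twist":[0,0,0]},{"travel":[0,20,0],"twist":[0,0,0]}]' 66; python3 -m inch '[{"travel":[10,0,0],"twist":[0,0,0]},{"travel":[10,0,0],"twist":[0,0,0]},{"travel":[0,0,0],"twist":[0,0,0]},{"travel":[0,0,0],"twist":[0,0,0]},{"travel":[0,0,0],"twist":[0,0,0]},{"travel":[0,0,0],"twist":[0,0,0]},{"travel":[0,0,0],"twist":[0,0,0]},{"travel":[0,0,0],"twist":[0,0,0]}]' 66; python3 - <<'E'
from tins import *
from sh import measure
np.set_printoptions(precision=4,suppress=True)
print(state()["eef_pos"]); p,d,m,T,P=shot("wrist","w20.png")
for t in find(P,p): print(t)
for o in cut_out("wrist","tray_in")[:2]: 
    X=P[o["pixels"]]; print(o["conf"],o["position"],np.percentile(X,[2,50,98],axis=0)); X=X[X[:,2]<.02]; print(cv2.minAreaRect(X[:,:2].astype(np.float32)))
p,d,m,T,P=shot("side","s20.png"); measure(P,"side")
for t in find(P,p): print(t)
E
```

```text
time_s: 64.1
eef_pos: [0.4906, 0.0407, 0.2439]
tcp_rot: [-0.098, 1.561, 0.099]
force: [-0.1, -0.7, -1.0]
gripper_width: 0.0659
time_s: 64.9
eef_pos: [0.5083, 0.04, 0.2395]
tcp_rot: [-0.099, 1.568, 0.099]
force: [0.4, -0.4, 0.3]
gripper_width: 0.0662
[0.5083 0.04   0.2395]
(array([106., 275.]), np.int32(1496), array([ 0.6439, -0.1448]), array([ 0.6446, -0.1458]), 0.025176284834742546, np.float64(0.041139235991695805))
(array([178., 272.]), np.int32(1068), array([ 0.6302, -0.0568]), array([ 0.634, -0.057]), 0.024576151743531227, np.float64(0.041065624734535316))
(array([261., 279.]), np.int32(1505), array([0.6244, 0.0364]), array([0.6251, 0.0364]), 0.024924634024500847, np.float64(0.04106078692563664))
(array([529., 313.]), np.int32(980), array([0.6401, 0.3857]), array([0.6399, 0.3859]), 0.024574143812060356, np.float64(0.03184323193420874))
(array([  8., 317.]), np.int32(243), array([ 0.7257, -0.2805]), array([ 0.7237, -0.2801]), 0.011533678509294987, np.float64(0.034407360179804))
0.76 [165.5, 478.4] [[nan nan nan]
 [nan nan nan]
 [nan nan nan]]
((0.4685508608818054, 0.28609800338745
[... 440 characters left out ...]
np.int32(261), array([0.6228, 0.0356]), array([0.6239, 0.036 ]), 0.025120887905359268, np.float64(0.04049933253639826))
(array([338., 246.]), np.int32(314), array([ 0.6317, -0.0577]), array([ 0.6336, -0.0563]), 0.02655898779630661, np.float64(0.04064142420191208))
(array([355., 269.]), np.int32(360), array([ 0.6426, -0.147 ]), array([ 0.6431, -0.1461]), 0.02528042159974575, np.float64(0.040511084770541106))
(array([ 51., 277.]), np.int32(1121), array([-0.0002, -0.087 ]), array([-0.0005, -0.062 ]), 0.1056632250547409, np.float64(0.03680634170273778))
(array([426., 320.]), np.int32(194), array([ 0.7185, -0.3152]), array([ 0.7187, -0.3144]), 0.04084509611129761, np.float64(0.03641272509998039))
```

View pics/w20.png

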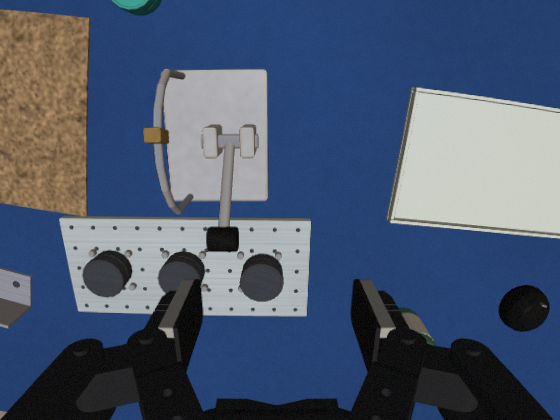

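```bash
python3 -m inch '[{"travel":[30,0,0],"twist":[0,0,0]},{"travel":[40,-1,0],"twist":[0,0,0]},{"travel":[35,-1,-20],"twist":[0,0,0]},{"travel":[13,-1,-40],"twist":[0,0,0]},{"travel":[0,0,-45],"twist":[0,0,0]},{"travel":[0,0,-40],"twist":[0,0,0]},{"travel":[0,0,-30],"twist":[0,0,0]},{"travel":[0,0,0],"twist":[0,0,0]}]' 66;  python3 -m inch '[{"travel":[0,0,0],"twist":[0,0,0]},{"travel":[0,0,0],"twist":[0,0,0]},{"travel":[0,0,0],"twist":[0,0,0]},{"travel":[0,0,0],"twist":[0,0,0]},{"travel":[0,0,0],"twist":[0,0,0]},{"travel":[0,0,0],"twist":[0,0,0]},{"travel":[0,0,0],"twist":[0,0,0]},{"travel":[0,0,0],"twist":[0,0,0]}]' 66; python3 - <<'E'
from tins import *
np.set_printoptions(precision=4,suppress=True)
print(state()["eef_pos"]); p,d,m,T,P=shot("wrist","w21.png")
for t in find(P,p): print(t)
E
```

```text
time_s: 65.85
eef_pos: [0.6235, 0.0369, 0.0604]
tcp_rot: [-0.099, 1.575, 0.099]
force: [-1.1, 0.0, 0.8]
gripper_width: 0.0659
time_s: 66.65
eef_pos: [0.6264, 0.0371, 0.0645]
tcp_rot: [-0.099, 1.569, 0.099]
force: [-0.2, 0.4, 0.4]
gripper_width: 0.0657
[0.6264 0.0371 0.0645]
(array([121.,  76.]), np.int32(139), array([ 0.5418, -0.0511]), array([ 0.5418, -0.0518]), 0.003030593041330576, np.float64(0.042307018388310885))
(array([118., 242.]), np.int32(6021), array([ 0.6338, -0.0559]), array([ 0.6345, -0.0565]), 0.02517528273165226, np.float64(0.04114274555875533))
(array([ 10., 240.]), np.int32(1331), array([ 0.6437, -0.1256]), array([ 0.6442, -0.1302]), 0.018311135470867157, np.float64(0.03515134010700402))
(array([277., 247.]), np.int32(5985), array([0.6248, 0.0365]), array([0.6257, 0.0366]), 0.025043344125151634, np.float64(0.041095886970406253))
(array([509., 358.]), np.int32(491), array([0.6867, 0.2045]), array([0.6866, 0.2047]), 0.009119171649217606, np.float64(0.03748664230618334))
```

View pics/w21.png

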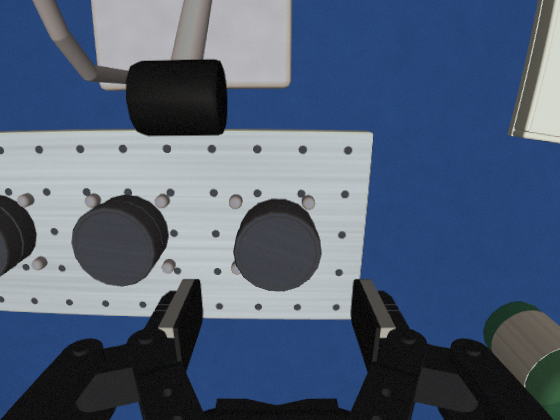

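```bash
python3 -m inch '[{"travel":[0,0,-15],"twist":[0,0,0]},{"travel":[0,0,-20],"twist":[0,0,0]},{"travel":[0,0,-18],"twist":[0,0,0]},{"travel":[0,0,-10],"twist":[0,0,0]},{"travel":[0,0,-4.5],"twist":[0,0,0]},{"travel":[0,0,0],"twist":[0,0,0]},{"travel":[0,0,0],"twist":[0,0,0]},{"travel":[0,0,0],"twist":[0,0,0]}]' 66; python3 -m inch '[{"travel":[0,0,0],"twist":[0,0,0]},{"travel":[0,0,0],"twist":[0,0,0]},{"travel":[0,0,0],"twist":[0,0,0]},{"travel":[0,0,0],"twist":[0,0,0]},{"travel":[0,0,0],"twist":[0,0,0]},{"travel":[0,0,0],"twist":[0,0,0]},{"travel":[0,0,0],"twist":[0,0,0]},{"travel":[0,0,0],"twist":[0,0,0]}]' 50.5;  python3 -m inch '[{"travel":[0,0,0],"twist":[0,0,0]},{"travel":[0,0,0],"twist":[0,0,0]},{"travel":[0,0,0],"twist":[0,0,0]},{"travel":[0,0,0],"twist":[0,0,0]},{"travel":[0,0,3],"twist":[0,0,0]},{"travel":[0,0,7],"twist":[0,0,0]},{"travel":[0,0,10],"twist":[0,0,0]},{"travel":[0,0,20],"twist":[0,0,0]}]' 49.4; python3 held.py
```

```text
time_s: 67.5
eef_pos: [0.627, 0.0371, -0.0022]
tcp_rot: [-0.099, 1.567, 0.099]
force: [0.1, -0.3, -0.5]
gripper_width: 0.0657
time_s: 68.3
eef_pos: [0.6264, 0.0371, -0.003]
tcp_rot: [-0.099, 1.569, 0.099]
force: [-0.2, -0.4, 0.1]
gripper_width: 0.0505
time_s: 69.1
eef_pos: [0.6256, 0.037, 0.037]
tcp_rot: [-0.099, 1.57, 0.099]
force: [0.3, -0.2, -0.7]
gripper_width: 0.0497
held n 10762 tool y,z,r [-0.0005 -0.0013  0.0243] topx -0.04410391850033603 world top [0.6244 0.0363 0.0811] TCP [0.6256 0.037  0.037 ] w 0.04974890221268003
```

```bash
python3 -m inch '[{"travel":[0,0,40],"twist":[0,0,0]},{"travel":[-5,20,45],"twist":[0,0,0]},{"travel":[-15,40,45],"twist":[0,0,0]},{"travel":[-20,45,30],"twist":[0,0,0]},{"travel":[-25,45,0],"twist":[0,0,0]},{"travel":[-25,45,0],"twist":[0,0,0]},{"travel":[-25,40,0],"twist":[0,0,0]},{"travel":[-20,30,0],"twist":[0,0,0]}]'; python3 -m inch '[{"travel":[-10,15,0],"twist":[0,0,0]},{"travel":[-10,0,0],"twist":[0,0,0]},{"travel":[0,0,0],"twist":[0,0,0]},{"travel":[0,0,0],"twist":[0,0,0]},{"travel":[0,0,0],"twist":[0,0,0]},{"travel":[0,0,0],"twist":[0,0,0]},{"travel":[0,0,0],"twist":[0,0,0]},{"travel":[0,0,0],"twist":[0,0,0]}]'; python3 held.py; python3 - <<'E'
from h import *
np.set_printoptions(precision=4,suppress=True)
for n in ["wrist","side"]:
    p,d,m,T,P=shot(n,n[0]+"22.png")
    z=P[...,2]; k=(abs(P[...,0]-.467)<.12)&(abs(P[...,1]-.316)<.17)
    g=p.astype(int); wh=(g.min(2)>150)&k&(z<.03)
    X=P[wh]; print(n,len(X),cv2.minAreaRect(X[:,:2].astype(np.float32)),"floor z",np.median(X[:,2]),np.percentile(X[:,:2],[1,99],axis=0))
E
```

```text
time_s: 69.95
eef_pos: [0.497, 0.2879, 0.1851]
tcp_rot: [-0.099, 1.568, 0.101]
force: [0.4, -0.4, -0.2]
gripper_width: 0.0497
time_s: 70.75
eef_pos: [0.4786, 0.3005, 0.1842]
tcp_rot: [-0.099, 1.569, 0.099]
force: [-0.3, -0.3, -0.4]
gripper_width: 0.0492
held n 10776 tool y,z,r [-0.0005 -0.0013  0.0243] topx -0.04409324892701831 world top [0.4774 0.2999 0.2283] TCP [0.4786 0.3005 0.1842] w 0.049222077058538705
wrist 40487 ((0.46533864736557007, 0.30801308155059814), (0.14918850362300873, 0.26938870549201965), 1.7378844022750854) floor z 0.004102372919444652 [[0.3917 0.1762]
 [0.5377 0.4389]]
side 1846 ((0.46692126989364624, 0.30786657333374023), (0.15613214671611786, 0.2728261947631836), 1.8161895275115967) floor z 0.00489543517719343 [[0.3901 0.1753]
 [0.5381 0.4407]]
```

View pics/w22.png

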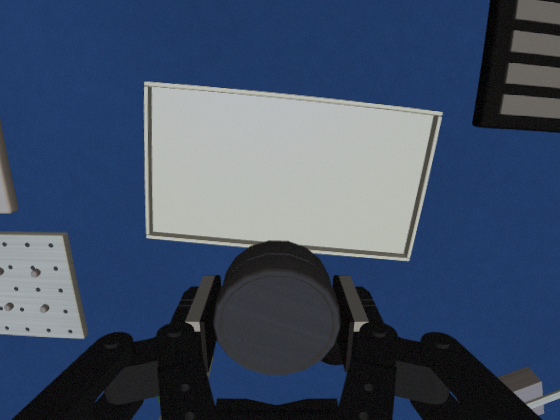

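```bash
python3 -m inch '[{"travel":[-5,25,0],"twist":[0,0,0]},{"travel":[-5,30,0],"twist":[0,0,0]},{"travel":[-4.6,30,-20],"twist":[0,0,0]},{"travel":[0,0,-40],"twist":[0,0,0]},{"travel":[0,0,-45],"twist":[0,0,0]},{"travel":[0,0,-45],"twist":[0,0,0]},{"travel":[0,0,-15],"twist":[0,0,0]},{"travel":[0,0,0],"twist":[0,0,0]}]'; python3 -m inch '[{"travel":[0,0,0],"twist":[0,0,0]},{"travel":[0,0,-5],"twist":[0,0,0]},{"travel":[0,0,0],"twist":[0,0,0]},{"travel":[0,0,0],"twist":[0,0,0]},{"travel":[0,0,0],"twist":[0,0,0]},{"travel":[0,0,0],"twist":[0,0,0]},{"travel":[0,0,0],"twist":[0,0,0]},{"travel":[0,0,0],"twist":[0,0,0]}]'; python3 held.py
```

```text
time_s: 71.7
eef_pos: [0.4622, 0.3845, 0.0167]
tcp_rot: [-0.101, 1.572, 0.097]
force: [-0.3, 0.6, 1.3]
gripper_width: 0.0494
time_s: 72.5
eef_pos: [0.4638, 0.3857, 0.0143]
tcp_rot: [-0.099, 1.568, 0.099]
force: [0.2, 0.1, -0.3]
gripper_width: 0.0493
held n 10786 tool y,z,r [-0.0005 -0.0014  0.0243] topx -0.04410912724243969 world top [0.4625 0.385  0.0584] TCP [0.4638 0.3857 0.0143] w 0.049322065136581154
```

Measured top 0.0584 against a target of about 0.033: another 25 mm down.

```bash
python3 -m inch '[{"travel":[0,0,-10],"twist":[0,0,0]},{"travel":[0,0,-8],"twist":[0,0,0]},{"travel":[0,0,-4],"twist":[0,0,0]},{"travel":[0,0,-2],"twist":[0,0,0]},{"travel":[0,0,-1],"twist":[0,0,0]},{"travel":[0,0,0],"twist":[0,0,0]},{"travel":[0,0,0],"twist":[0,0,0]},{"travel":[0,0,0],"twist":[0,0,0]}]'; python3 held.py
```

```text
time_s: 73.35
eef_pos: [0.464, 0.3859, -0.0106]
tcp_rot: [-0.099, 1.568, 0.099]
force: [0.3, -0.5, -0.4]
gripper_width: 0.0491
held n 10772 tool y,z,r [-0.0006 -0.0014  0.0243] topx -0.044087419881369466 world top [0.4626 0.3851 0.0335] TCP [ 0.464   0.3859 -0.0106] w 0.049086149424437654
```

```bash
python3 -m inch '[{"travel":[0,0,-0.5],"twist":[0,0,0]},{"travel":[0,0,0],"twist":[0,0,0]},{"travel":[0,0,0],"twist":[0,0,0]},{"travel":[0,0,0],"twist":[0,0,0]},{"travel":[0,0,0],"twist":[0,0,0]},{"travel":[0,0,0],"twist":[0,0,0]},{"travel":[0,0,0],"twist":[0,0,0]},{"travel":[0,0,0],"twist":[0,0,0]}]' 60; python3 -m inch '[{"travel":[0,0,15],"twist":[0,0,0]},{"travel":[0,0,30],"twist":[0,0,0]},{"travel":[0,0,45],"twist":[0,0,0]},{"travel":[0,-20,45],"twist":[0,0,0]},{"travel":[0,-40,40],"twist":[0,0,0]},{"travel":[0,-40,0],"twist":[0,0,0]},{"travel":[15,-40,0],"twist":[0,0,0]},{"travel":[20,-40,0],"twist":[0,0,0]}]' 66; python3 - <<'E'
from tins import *
np.set_printoptions(precision=4,suppress=True)
print(state()["eef_pos"]); p,d,m,T,P=shot("wrist","w23.png")
for t in find(P,p): print(t)
E
```

```text
time_s: 74.2
eef_pos: [0.4638, 0.3857, -0.0112]
tcp_rot: [-0.099, 1.569, 0.099]
force: [0.1, 0.1, 0.1]
gripper_width: 0.0603
time_s: 75.0
eef_pos: [0.4987, 0.2091, 0.1598]
tcp_rot: [-0.1, 1.568, 0.1]
force: [0.8, 0.6, 0.1]
gripper_width: 0.0661
[0.4987 0.2091 0.1598]
(array([ 42., 139.]), np.int32(607), array([0.469 , 0.0126]), array([0.4689, 0.0109]), 0.014708946458995342, np.float64(0.03835865555010742))
(array([484., 187.]), np.int32(2621), array([0.4629, 0.3838]), array([0.4632, 0.3843]), 0.025267738848924637, np.float64(0.032951747388235586))
(array([  9., 301.]), np.int32(812), array([ 0.634 , -0.0394]), array([ 0.6345, -0.0452]), 0.02205592952668667, np.float64(0.03841139213598285))
(array([438., 338.]), np.int32(349), array([0.6198, 0.3899]), array([0.621 , 0.3907]), 0.016705909743905067, np.float64(0.02829431440674035))
(array([261., 365.]), np.int32(380), array([0.6691, 0.2143]), array([0.6696, 0.2142]), 0.014811323024332523, np.float64(0.037868075608992885))
```

View pics/w23.png

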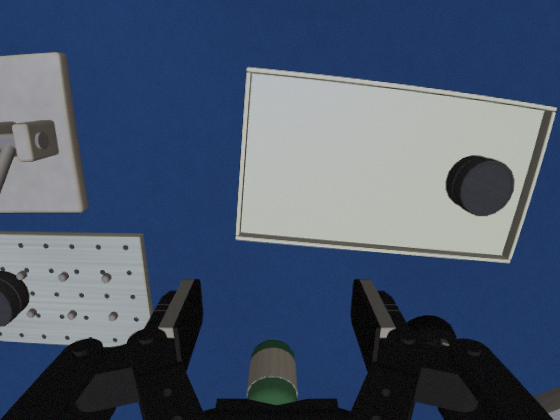

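```bash
python3 -m inch '[{"travel":[15,-30,0],"twist":[0,0,0]},{"travel":[20,-40,0],"twist":[0,0,0]},{"travel":[22,-40,0],"twist":[0,0,0]},{"travel":[22,-40,0],"twist":[0,0,0]},{"travel":[22,-40,0],"twist":[0,0,0]},{"travel":[20,-40,0],"twist":[0,0,0]},{"travel":[16,-35,0],"twist":[0,0,0]},{"travel":[0,0,0],"twist":[0,0,0]}]'; python3 -m inch '[{"travel":[0,0,-30],"twist":[0,0,0]},{"travel":[0,0,-40],"twist":[0,0,0]},{"travel":[0,0,-30],"twist":[0,0,0]},{"travel":[0,0,0],"twist":[0,0,0]},{"travel":[0,0,0],"twist":[0,0,0]},{"travel":[0,0,0],"twist":[0,0,0]},{"travel":[0,0,0],"twist":[0,0,0]},{"travel":[0,0,0],"twist":[0,0,0]}]' 66; python3 - <<'E'
from tins import *
np.set_printoptions(precision=4,suppress=True)
print(state()["eef_pos"]); p,d,m,T,P=shot("wrist","w24.png")
for t in find(P,p): print(t)
E
```

```text
time_s: 75.85
eef_pos: [0.6369, -0.0589, 0.1583]
tcp_rot: [-0.097, 1.569, 0.095]
force: [0.4, 0.3, 0.6]
gripper_width: 0.066
time_s: 76.65
eef_pos: [0.6365, -0.0546, 0.0604]
tcp_rot: [-0.099, 1.567, 0.099]
force: [1.2, -0.3, -0.1]
gripper_width: 0.066
[ 0.6365 -0.0546  0.0604]
(array([118., 245.]), np.int32(6268), array([ 0.6441, -0.1454]), array([ 0.6448, -0.146 ]), 0.025270070880651474, np.float64(0.04111584050649093))
(array([274., 248.]), np.int32(6275), array([ 0.6339, -0.0569]), array([ 0.6346, -0.0568]), 0.025122538208961487, np.float64(0.04110920874585297))
```

```bash
python3 -m inch '[{"travel":[-0.8,-1.6,-10],"twist":[0,0,0]},{"travel":[0,0,-20],"twist":[0,0,0]},{"travel":[0,0,-20],"twist":[0,0,0]},{"travel":[0,0,-10],"twist":[0,0,0]},{"travel":[0,0,-4],"twist":[0,0,0]},{"travel":[0,0,0],"twist":[0,0,0]},{"travel":[0,0,0],"twist":[0,0,0]},{"travel":[0,0,0],"twist":[0,0,0]}]' 66; python3 -m inch '[{"travel":[0,0,0],"twist":[0,0,0]},{"travel":[0,0,0],"twist":[0,0,0]},{"travel":[0,0,0],"twist":[0,0,0]},{"travel":[0,0,0],"twist":[0,0,0]},{"travel":[0,0,0],"twist":[0,0,0]},{"travel":[0,0,0],"twist":[0,0,0]},{"travel":[0,0,0],"twist":[0,0,0]},{"travel":[0,0,0],"twist":[0,0,0]}]' 50.5;  python3 -m inch '[{"travel":[0,0,0],"twist":[0,0,0]},{"travel":[0,0,0],"twist":[0,0,0]},{"travel":[0,0,0],"twist":[0,0,0]},{"travel":[0,0,0],"twist":[0,0,0]},{"travel":[0,0,3],"twist":[0,0,0]},{"travel":[0,0,7],"twist":[0,0,0]},{"travel":[0,0,10],"twist":[0,0,0]},{"travel":[0,0,20],"twist":[0,0,0]}]' 49.4; python3 held.py
```

```text
time_s: 77.5
eef_pos: [0.6356, -0.0563, -0.004]
tcp_rot: [-0.099, 1.567, 0.099]
force: [-0.5, 0.4, -0.2]
gripper_width: 0.066
time_s: 78.3
eef_pos: [0.635, -0.0562, -0.0049]
tcp_rot: [-0.099, 1.569, 0.099]
force: [0.1, 0.5, 0.1]
gripper_width: 0.0508
time_s: 79.1
eef_pos: [0.6343, -0.0561, 0.0352]
tcp_rot: [-0.099, 1.57, 0.099]
force: [0.7, 0.2, -0.3]
gripper_width: 0.0497
held n 11193 tool y,z,r [-0.0005 -0.0009  0.0243] topx -0.04597936558499091 world top [ 0.6335 -0.0568  0.0812] TCP [ 0.6343 -0.0561  0.0352] w 0.04969184896293839
```

```bash
python3 -m inch '[{"travel":[0,0,40],"twist":[0,0,0]},{"travel":[0,20,45],"twist":[0,0,0]},{"travel":[-10,40,45],"twist":[0,0,0]},{"travel":[-20,45,20],"twist":[0,0,0]},{"travel":[-25,45,0],"twist":[0,0,0]},{"travel":[-25,45,0],"twist":[0,0,0]},{"travel":[-25,45,0],"twist":[0,0,0]},{"travel":[-25,45,0],"twist":[0,0,0]}]'; python3 -m inch '[{"travel":[-20,45,0],"twist":[0,0,0]},{"travel":[-15,30,0],"twist":[0,0,0]},{"travel":[-3,5,-40],"twist":[0,0,0]},{"travel":[0,0,-45],"twist":[0,0,0]},{"travel":[0,0,-45],"twist":[0,0,0]},{"travel":[0,0,-20],"twist":[0,0,0]},{"travel":[0,0,0],"twist":[0,0,0]},{"travel":[0,0,0],"twist":[0,0,0]}]'; python3 held.py
```

```text
time_s: 79.95
eef_pos: [0.5098, 0.2153, 0.1767]
tcp_rot: [-0.099, 1.567, 0.099]
force: [0.9, 0.9, 0.4]
gripper_width: 0.0497
time_s: 80.75
eef_pos: [0.4734, 0.2941, 0.027]
tcp_rot: [-0.099, 1.568, 0.099]
force: [0.1, -0.4, 0.6]
gripper_width: 0.0495
held n 11184 tool y,z,r [-0.0006 -0.0009  0.0243] topx -0.04596630527724667 world top [0.4725 0.2934 0.073 ] TCP [0.4734 0.2941 0.027 ] w 0.04947255871647716
```

```bash
python3 -m inch '[{"travel":[-7,14.6,0],"twist":[0,0,0]},{"travel":[0,0,0],"twist":[0,0,0]},{"travel":[0,0,-15],"twist":[0,0,0]},{"travel":[0,0,-12],"twist":[0,0,0]},{"travel":[0,0,-8],"twist":[0,0,0]},{"travel":[0,0,-3],"twist":[0,0,0]},{"travel":[0,0,-1.5],"twist":[0,0,0]},{"travel":[0,0,0],"twist":[0,0,0]}]'; python3 held.py
```

```text
time_s: 81.6
eef_pos: [0.466, 0.3083, -0.0134]
tcp_rot: [-0.099, 1.568, 0.099]
force: [-0.4, -0.1, -0.2]
gripper_width: 0.0496
held n 11348 tool y,z,r [-0.0005 -0.0012  0.0243] topx -0.046541182475991316 world top [0.4649 0.3076 0.0332] TCP [ 0.466   0.3083 -0.0134] w 0.04964562233716147
```

```bash
python3 -m inch '[{"travel":[0,0,0],"twist":[0,0,0]},{"travel":[0,0,0],"twist":[0,0,0]},{"travel":[0,0,0],"twist":[0,0,0]},{"travel":[0,0,0],"twist":[0,0,0]},{"travel":[0,0,0],"twist":[0,0,0]},{"travel":[0,0,0],"twist":[0,0,0]},{"travel":[0,0,0],"twist":[0,0,0]},{"travel":[0,0,0],"twist":[0,0,0]}]' 60; python3 -m inch '[{"travel":[0,0,15],"twist":[0,0,0]},{"travel":[0,0,30],"twist":[0,0,0]},{"travel":[0,0,45],"twist":[0,0,0]},{"travel":[5,-20,45],"twist":[0,0,0]},{"travel":[15,-40,40],"twist":[0,0,0]},{"travel":[20,-45,0],"twist":[0,0,0]},{"travel":[20,-45,0],"twist":[0,0,0]},{"travel":[20,-45,0],"twist":[0,0,0]}]' 66; python3 - <<'E'
from tins import *
np.set_printoptions(precision=4,suppress=True)
print(state()["eef_pos"]); p,d,m,T,P=shot("wrist","w25.png")
for t in find(P,p): print(t)
E
python3 -m inch '[{"travel":[20,-45,0],"twist":[0,0,0]},{"travel":[20,-45,0],"twist":[0,0,0]},{"travel":[20,-45,0],"twist":[0,0,0]},{"travel":[20,-45,0],"twist":[0,0,0]},{"travel":[18,-45,0],"twist":[0,0,0]},{"travel":[0,-30,0],"twist":[0,0,0]},{"travel":[0,0,0],"twist":[0,0,0]},{"travel":[0,0,0],"twist":[0,0,0]}]'
```

```text
time_s: 82.45
eef_pos: [0.4659, 0.3083, -0.0137]
tcp_rot: [-0.099, 1.569, 0.099]
force: [0.0, 0.4, 0.2]
gripper_width: 0.0601
time_s: 83.25
eef_pos: [0.5443, 0.1175, 0.1559]
tcp_rot: [-0.099, 1.568, 0.1]
force: [1.2, -0.2, -0.9]
gripper_width: 0.066
[0.5443 0.1175 0.1559]
(array([49.,  8.]), np.int32(186), array([ 0.4152, -0.0679]), array([ 0.4154, -0.0685]), 0.0033841512631624937, np.float64(0.03768368117865342))
(array([152.,  93.]), np.int32(323), array([0.4694, 0.0129]), array([0.4696, 0.0107]), 0.014308014884591103, np.float64(0.0390557238375116))
(array([516., 140.]), np.int32(2898), array([0.4657, 0.3063]), array([0.4661, 0.3069]), 0.025273943319916725, np.float64(0.03289707626747543))
(array([  7., 272.]), np.int32(607), array([ 0.6422, -0.1255]), array([ 0.6429, -0.1285]), 0.018338536843657494, np.float64(0.03544553967874475))
(array([527., 324.]), np.int32(1608), array([0.6393, 0.3859]), array([0.6398, 0.3858]), 0.02437608130276203, np.float64(0.03174443333629828))
(array([351., 347.]), np.int32(275), array([0.679 , 0.2067]), array([0.6798, 0.2075]), 0.012402749620378017, np.float64(0.03765326068552727))
time_s: 84.1
eef_pos: [0.6415, -0.1362, 0.1551]
tcp_rot: [-0.098, 1.569, 0.098]
force: [0.3, -0.1, 0.5]
gripper_width: 0.0659
```

```bash
python3 -m inch '[{"travel":[4.3,-9,-10],"twist":[0,0,0]},{"travel":[0,0,-40],"twist":[0,0,0]},{"travel":[0,0,-40],"twist":[0,0,0]},{"travel":[0,0,-5],"twist":[0,0,0]},{"travel":[0,0,0],"twist":[0,0,0]},{"travel":[0,0,0],"twist":[0,0,0]},{"travel":[0,0,0],"twist":[0,0,0]},{"travel":[0,0,0],"twist":[0,0,0]}]' 66; python3 - <<'E'
from tins import *
np.set_printoptions(precision=4,suppress=True)
print(state()["eef_pos"]); p,d,m,T,P=shot("wrist","w26.png")
for t in find(P,p): print(t)
E
```

```text
time_s: 84.9
eef_pos: [0.6469, -0.145, 0.0621]
tcp_rot: [-0.1, 1.566, 0.099]
force: [1.0, 0.2, -0.8]
gripper_width: 0.066
[ 0.6469 -0.145   0.0621]
(array([478.,  83.]), np.int32(338), array([ 0.5419, -0.0567]), array([ 0.5419, -0.0558]), 0.0032278806902468204, np.float64(0.03821329935995087))
(array([276., 247.]), np.int32(6177), array([ 0.6444, -0.1464]), array([ 0.6451, -0.1464]), 0.025242477655410767, np.float64(0.04111183735171961))
(array([ 37., 329.]), np.int32(2163), array([ 0.7233, -0.295 ]), array([ 0.7227, -0.2953]), 0.026670075953006744, np.float64(0.03664174169058629))
```

```bash
python3 -m inch '[{"travel":[-0.8,-0.8,-10],"twist":[0,0,0]},{"travel":[0,0,-20],"twist":[0,0,0]},{"travel":[0,0,-20],"twist":[0,0,0]},{"travel":[0,0,-11],"twist":[0,0,0]},{"travel":[0,0,-4],"twist":[0,0,0]},{"travel":[0,0,0],"twist":[0,0,0]},{"travel":[0,0,0],"twist":[0,0,0]},{"travel":[0,0,0],"twist":[0,0,0]}]' 66; python3 -m inch '[{"travel":[0,0,0],"twist":[0,0,0]},{"travel":[0,0,0],"twist":[0,0,0]},{"travel":[0,0,0],"twist":[0,0,0]},{"travel":[0,0,0],"twist":[0,0,0]},{"travel":[0,0,0],"twist":[0,0,0]},{"travel":[0,0,0],"twist":[0,0,0]},{"travel":[0,0,0],"twist":[0,0,0]},{"travel":[0,0,0],"twist":[0,0,0]}]' 50.5;  python3 -m inch '[{"travel":[0,0,0],"twist":[0,0,0]},{"travel":[0,0,0],"twist":[0,0,0]},{"travel":[0,0,0],"twist":[0,0,0]},{"travel":[0,0,0],"twist":[0,0,0]},{"travel":[0,0,3],"twist":[0,0,0]},{"travel":[0,0,7],"twist":[0,0,0]},{"travel":[0,0,10],"twist":[0,0,0]},{"travel":[0,0,20],"twist":[0,0,0]}]' 49.4; python3 held.py
```

```text
time_s: 85.75
eef_pos: [0.6458, -0.1458, -0.0036]
tcp_rot: [-0.099, 1.567, 0.099]
force: [-0.1, -0.7, -0.1]
gripper_width: 0.0661
time_s: 86.55
eef_pos: [0.6452, -0.1456, -0.0046]
tcp_rot: [-0.099, 1.569, 0.099]
force: [-0.2, 0.1, 1.2]
gripper_width: 0.0506
time_s: 87.35
eef_pos: [0.6445, -0.1455, 0.0355]
tcp_rot: [-0.099, 1.57, 0.1]
force: [0.1, 0.2, -0.9]
gripper_width: 0.0494
held n 11116 tool y,z,r [-0.0006 -0.0008  0.0243] topx -0.045618871013436715 world top [ 0.6438 -0.1462  0.0811] TCP [ 0.6445 -0.1455  0.0355] w 0.04936937669773155
```

```bash
python3 -m inch '[{"travel":[0,0,45],"twist":[0,0,0]},{"travel":[0,20,45],"twist":[0,0,0]},{"travel":[0,40,45],"twist":[0,0,0]},{"travel":[-15,45,20],"twist":[0,0,0]},{"travel":[-20,45,0],"twist":[0,0,0]},{"travel":[-25,45,0],"twist":[0,0,0]},{"travel":[-25,45,0],"twist":[0,0,0]},{"travel":[-25,45,0],"twist":[0,0,0]}]'; python3 -m inch '[{"travel":[-25,40,0],"twist":[0,0,0]},{"travel":[-25,35,0],"twist":[0,0,0]},{"travel":[-16,14,-10],"twist":[0,0,0]},{"travel":[0,0,-40],"twist":[0,0,0]},{"travel":[0,0,-45],"twist":[0,0,0]},{"travel":[0,0,-40],"twist":[0,0,0]},{"travel":[0,0,0],"twist":[0,0,0]},{"travel":[0,0,0],"twist":[0,0,0]}]'; python3 held.py
```

```text
time_s: 88.2
eef_pos: [0.5367, 0.1289, 0.1831]
tcp_rot: [-0.099, 1.567, 0.099]
force: [0.6, 0.6, 0.0]
gripper_width: 0.0497
time_s: 89.0
eef_pos: [0.472, 0.2165, 0.0485]
tcp_rot: [-0.099, 1.568, 0.099]
force: [0.9, -0.5, 0.4]
gripper_width: 0.0497
held n 11081 tool y,z,r [-0.0006 -0.0008  0.0243] topx -0.045640757694046324 world top [0.4712 0.2157 0.0942] TCP [0.472  0.2165 0.0485] w 0.049724393649007145
```

```bash
python3 -m inch '[{"travel":[-3.6,12.3,0],"twist":[0,0,0]},{"travel":[0,0,-20],"twist":[0,0,0]},{"travel":[0,0,-20],"twist":[0,0,0]},{"travel":[0,0,-10],"twist":[0,0,0]},{"travel":[0,0,-6],"twist":[0,0,0]},{"travel":[0,0,-3],"twist":[0,0,0]},{"travel":[0,0,-1.5],"twist":[0,0,0]},{"travel":[0,0,0],"twist":[0,0,0]}]'; python3 held.py
```

```text
time_s: 89.85
eef_pos: [0.4687, 0.229, -0.0125]
tcp_rot: [-0.099, 1.568, 0.099]
force: [-0.9, -0.0, 0.2]
gripper_width: 0.0496
held n 11085 tool y,z,r [-0.0005 -0.0008  0.0243] topx -0.04571486865097936 world top [0.4678 0.2284 0.0332] TCP [ 0.4687  0.229  -0.0125] w 0.04962989048845221
```

```bash
python3 -m inch '[{"travel":[0,0,-0.3],"twist":[0,0,0]},{"travel":[0,0,0],"twist":[0,0,0]},{"travel":[0,0,0],"twist":[0,0,0]},{"travel":[0,0,0],"twist":[0,0,0]},{"travel":[0,0,0],"twist":[0,0,0]},{"travel":[0,0,0],"twist":[0,0,0]},{"travel":[0,0,0],"twist":[0,0,0]},{"travel":[0,0,0],"twist":[0,0,0]}]' 59; python3 -m inch '[{"travel":[0,0,15],"twist":[0,0,0]},{"travel":[0,0,30],"twist":[0,0,0]},{"travel":[0,0,45],"twist":[0,0,0]},{"travel":[0,0,45],"twist":[0,0,0]},{"travel":[0,-10,45],"twist":[0,0,0]},{"travel":[0,-30,30],"twist":[0,0,0]},{"travel":[0,-40,0],"twist":[0,0,0]},{"travel":[0,-40,0],"twist":[0,0,0]}]'; python3 -m inch '[{"travel":[-10,-40,0],"twist":[0,0,0]},{"travel":[-10,-45,0],"twist":[0,0,0]},{"travel":[-10,-40,0],"twist":[0,0,0]},{"travel":[0,0,0],"twist":[0,0,0]},{"travel":[0,0,0],"twist":[0,0,0]},{"travel":[0,0,0],"twist":[0,0,0]},{"travel":[0,0,0],"twist":[0,0,0]},{"travel":[0,0,0],"twist":[0,0,0]}]' 66; python3 - <<'E'
from tins import *
from sh import measure
np.set_printoptions(precision=4,suppress=True)
for n in ["wrist","top","side"]:
    p,d,m,T,P=shot(n,n[0]+"27.png"); print(n)
    for t in find(P,p,box=(.3,.75,.15,.5)): print(t)
    if n!="top": measure(P,n)
E
```

```text
time_s: 90.7
eef_pos: [0.4682, 0.2287, -0.0135]
tcp_rot: [-0.099, 1.568, 0.099]
force: [-0.6, -0.0, 0.3]
gripper_width: 0.0592
time_s: 91.5
eef_pos: [0.4686, 0.1078, 0.1975]
tcp_rot: [-0.1, 1.566, 0.1]
force: [1.1, -0.6, -0.5]
gripper_width: 0.0594
time_s: 92.3
eef_pos: [0.4383, -0.0155, 0.1964]
tcp_rot: [-0.1, 1.569, 0.1]
force: [-0.7, 1.1, -0.1]
gripper_width: 0.0663
wrist
(array([505., 248.]), np.int32(1707), array([0.4679, 0.2267]), array([0.4688, 0.2268]), 0.02492484636604786, np.float64(0.03284343371984749))
(array([554., 256.]), np.int32(337), array([0.4701, 0.2895]), array([0.4697, 0.292 ]), 0.01843125931918621, np.float64(0.03161343162626429))
(array([554., 384.]), np.int32(274), array([0.6445, 0.3731]), array([0.6449, 0.3755]), 0.023637762293219566, np.float64(0.02812170082702059))
wrist plate a [-0.0676  0.0701] b [-0.0726  0.0357] 0.015900850333502425
 rail b -0.04977198988311702
 rail centre a,z [0.0019 0.0383] 1397
 clip n 342 a [-0.0181 -0.0135 -0.0079] z [0.118  0.1224 0.1237] ang(lean+x) -0.1860780680619839
 knob n 963 a [0.0638 0.0696 0.0808] b [-0.0128 -0.0008  0.0
[... 572 characters left out ...]
]), 0.024215389043092728, np.float64(0.03437720253764298))
side
(array([247., 184.]), np.int32(129), array([0.4635, 0.3078]), array([0.4655, 0.3065]), 0.026920653879642487, np.float64(0.03319021388903709))
(array([251., 196.]), np.int32(159), array([0.4665, 0.2274]), array([0.4655, 0.2268]), 0.027595367282629013, np.float64(0.0334652133014659))
side plate a [-0.0689  0.0684] b [-0.074   0.0342] 0.016247839670562873
 rail b -0.05221409205569356
 rail centre a,z [0.0005 0.0367] 298
 clip n 34 a [-0.019  -0.0139 -0.0089] z [0.1166 0.1217 0.1242] ang(lean+x) -0.1776146928703824
 knob n 126 a [0.0636 0.0719 0.0828] b [-0.0148 -0.0084  0.011 ] z [0.1051 0.1247]
 lean knob [0.6828] shutter [0.1172]
```

View pics/t27.png

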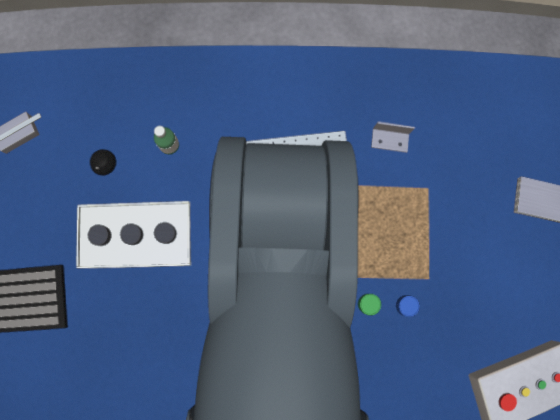

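View pics/s27.png

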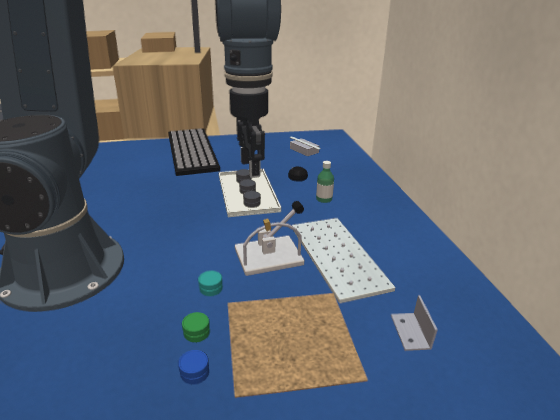

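```bash
python3 ang3.py; sed -i 's/\[0.3\],loss/[0.75],loss/' sh.py; python3 - <<'E'
from sh import *
for n in ["wrist","side"]: measure(shot(n)[4],n)
print(state()["gripper_width"],state()["force"])
E
```

```text
wrist knob [276.  343.6] [261 330  31  27 796] clip [207.2 247.6] [198 240  20  16 302]
wrist knob a 0.0879 b 0.0004 sh -0.192
wrist clip a -0.0092 b -0.0517 sh 0.928
wrist plate a [-0.06765108  0.06984767] b [-0.07263578  0.03567157] 0.015906045188454933
 rail b -0.049767114463950754
 rail centre a,z [0.00183309 0.03839111] 1381
 clip n 331 a [-0.01812192 -0.01390138 -0.00827142] z [0.11773328 0.12250038 0.12389838] ang(lean+x) -0.18822163453830937
 knob n 961 a [0.06372305 0.06954731 0.08085985] b [-0.01272803 -0.00064972  0.01214938] z [0.10561988 0.12431498]
 lean knob [0.80311779] shutter [-0.00311779]
side plate a [-0.06887515  0.06827268] b [-0.07392954  0.035306  ] 0.01621606571530668
 rail b -0.05229659753453718
 rail centre a,z [0.00052394 0.03692635] 296
 clip n 33 a [-0.01896598 -0.01465612 -0.00890136] z [0.11798982 0.1221133  0.12460776] ang(lean+x) -0.1806302312292858
 knob n 127 a [0.06394193 0.07197356 0.08271086] b [-0.01410875 -0.00842934  0.01110471] z [0.1049858  0.12452564]
 lean knob [0.8006509] shutter [-0.0006509]
0.06566237007319009 [-0.316178   -0.44565244  0.61992   ]Traceback (most recent call last):
  File "ang3.py", line 11, in <module>
    run("wrist","w19.png"); run("top"); run("side")
                            ~~~^^^^^^^
  File "ang3.py", line 9, in run
    kc,ks=c(dk); cc,cs=c(br); print(n,"knob",kc.round(1),ks,"clip",cc.round(1),cs); a2(n,kc,cc,m,T)
          ~^^^^
  File "ang3.py", line 8, in c
    q,L,st,ce=cv2.connectedComponentsWithStats(k.astype(np.uint8)); i=1+st[1:,4].argmax(); return ce[i],st[i]
                                                                        ~~~~~~~~~~~~~~~^^
ValueError: attempt to get argmax of an empty sequence
```

The lever is at rest (about 0.00 from both views), three tins stand flat in the tray, and the arm is clear. Handing in.

```bash
python3 -c "
from rig import *
print(hand_in())"
```

```text
the job is handed in; nothing more can be done
None
```

I ran the whole sequence in the order asked and handed the job in at about 93 s. `hand_in()` gives no verdict. The steps:

1. Pushed the lever to its rest stop.
2. Seated all three tins in the nests.
3. Pushed the lever to the clip, let go and left it for more than 3 s.
4. Pushed it back to rest.
5. Stood the three tins in the white tray.

**Last checks:**
- **Tins:** all three stand in the tray about 80 mm apart, with lids at one height (tops at about 33–34 mm). I kept the squeeze light by setting the opening to 49.4–49.5 mm. I had no direct reading of it, and no tin slipped.
- **Lever:** it reads -0.003 (wrist camera) and -0.001 (side camera), so it is at rest. The pushes ended against the stop at about 11 N.
- **Clip:** its measured place did not change.
- **Bystanders:** they look unmoved in the final pictures. I did not measure them again.

**What disagreed or went roughly:**
- **Lever at the clip:** I put it at about 0.95–0.96. The views differed on its offset from the clip, from -0.012 to +0.016 rad, so the line-up is good to about 0.015 rad.
- **Fingertips:** the cameras put them about 20–30 mm behind the reported TCP, where the text says 17 mm ahead. My first pushes rode on top of the knob until I worked from the measured value.
- **Contact force:** starting the swing to the clip, the finger pressed on the knob with about 45 N for a moment.
- **One nest:** the tin in the +y nest sat about 3.5 mm off my estimate of the nest's middle, near the limit of its play. It stood flat between the pins.
- **Fit glitch:** one early run of the lever-angle fit at the end gave wrong values (0.12 and 0.17) because of a poor starting guess. The readings above come from the corrected fit.

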